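# Find the knife with the loose handle and lay it in the repair tray

### The job

Check the three knives in the wooden block for loose handles: from the left knife to the right one, rock each handle gently sideways until it resists, first to the left and then to the right, to feel whether it has play on its blade. Then draw the one knife whose handle is loose out of the block, and lay it down flat in the aluminium tray, without dropping it, and let go of it there. Leave the two sound knives seated in their slots and everything else on the table where it is.

Things in the scene. Friction and masses are not known exactly. Their poses are not given: they have to be found in the camera images.
- slot_left (a point): Mouth, on the sloping face of the fixed pale wooden knife block, of the left-hand slot that holds a knife (left = +y, seen from the robot); a seated knife's bolster rests on it. 100 mm above the table. Axes: x straight to the block's back, y along the row to the left, z up. All slots lean 45 deg: the handle runs up towards the robot along (-0.707, 0, 0.707), the blade down the other way.
- slot_middle (a point): The same of the middle slot that holds a knife. Knives stand 76 mm apart, with an empty slot half-way between. Slots are 5 mm wide: a seated knife as a whole leans at most 0.02 rad either way in its slot before it is held. The block is 222 mm wide (foot 238), reaches from 44 mm in front of the mouths (foot) to 106 mm behind them, and 25 mm above them.
- slot_right (a point): The same of the right-hand slot that holds a knife; axes as for the left-hand slot. The block turns about the vertical only.
- knife_1_grip (a point): Middle of the handle of knife 1, one of three look-alike cook's knives (dark handle, steel blade) in the block in any order. Handle 100 mm long, 26 mm deep, 20 mm thick (21 mm at the butt): its flat sides face along the row. On the handle's axis, 62 mm from the slot mouth. z to the butt, x to the blade's spine, y across the flat sides. Whole knife 207 mm, about 0.13 kg.
- knife_1: Blade of knife 1 with its steel bolster (22 x 20 mm, 12 mm tall); origin on the axis under the bolster, where the blade begins: at the slot mouth while seated. z from tip to handle, x to the spine, y across the blade (26 mm deep, 3 mm thick, edge to -x).
- knife_1_tip (a point): Tip of the blade of knife 1, 95 mm from the bolster's underside.
- knife_1_handle (a joint): Sideways lean (rad) of knife 1's handle on its blade, pivoting at the bolster; positive = to the left in the block. A sound handle only flexes, 0.015 rad for 5 N at its middle, at most 0.03, and springs back. A loose one moves 0.13 rad to either side (6.5 mm at its middle) with about 0.5 N, then stops, and stays where left. Just one of the three is loose; at rest nothing shows it.
- knife_2_grip (a point): Middle of the handle of knife 2, one of three look-alike cook's knives (dark handle, steel blade) in the block in any order. Handle 100 mm long, 26 mm deep, 20 mm thick (21 mm at the butt): its flat sides face along the row. On the handle's axis, 62 mm from the slot mouth. z to the butt, x to the blade's spine, y across the flat sides. Whole knife 207 mm, about 0.13 kg.
- knife_2: Blade of knife 2 with its steel bolster (22 x 20 mm, 12 mm tall); origin on the axis under the bolster, where the blade begins: at the slot mouth while seated. z from tip to handle, x to the spine, y across the blade (26 mm deep, 3 mm thick, edge to -x).
- knife_2_tip (a point): Tip of the blade of knife 2, 95 mm from the bolster's underside.
- knife_2_handle (a joint): Sideways lean (rad) of knife 2's handle on its blade, pivoting at the bolster; positive = to the left in the block. A sound handle only flexes, 0.015 rad for 5 N at its middle, at most 0.03, and springs back. A loose one moves 0.13 rad to either side (6.5 mm at its middle) with about 0.5 N, then stops, and stays where left. Just one of the three is loose; at rest nothing shows it.
- knife_3_grip (a point): Middle of the handle of knife 3, one of three look-alike cook's knives (dark handle, steel blade) in the block in any order. Handle 100 mm long, 26 mm deep, 20 mm thick (21 mm at the butt): its flat sides face along the row. On the handle's axis, 62 mm from the slot mouth. z to the butt, x to the blade's spine, y across the flat sides. Whole knife 207 mm, about 0.13 kg.
- knife_3: Blade of knife 3 with its steel bolster (22 x 20 mm, 12 mm tall); origin on the axis under the bolster, where the blade begins: at the slot mouth while seated. z from tip to handle, x to the spine, y across the blade (26 mm deep, 3 mm thick, edge to -x).
- knife_3_tip (a point): Tip of the blade of knife 3, 95 mm from the bolster's underside.
- knife_3_handle (a joint): Sideways lean (rad) of knife 3's handle on its blade, pivoting at the bolster; positive = to the left in the block. A sound handle only flexes, 0.015 rad for 5 N at its middle, at most 0.03, and springs back. A loose one moves 0.13 rad to either side (6.5 mm at its middle) with about 0.5 N, then stops, and stays where left. Just one of the three is loose; at rest nothing shows it.
- tray_centre (a point): Centre of the floor of the fixed aluminium repair tray, 200 x 270 mm over the rim, 20 mm deep with a round rim (top 23 mm above the table), floor 186 x 256 mm. Axes: x away from the robot along the short side, y to the left along the long side, z up; floor 3 mm above the table.
- marker: Bystander, leave alone: yellow marker pen, 120 mm long and 15 mm thick, lying near the front edge; origin under its middle.
- label_roll: Bystander, leave alone: white roll of labels, 62 mm across and 28 mm high; origin under its centre.
- salt: Bystander, leave alone: salt shaker, 44 mm across and 90 mm tall; origin under its centre.
- cup_blue: Bystander, leave alone: deli cup with blue lid, 86 x 78 x 59 mm; origin under its centre.

How it is judged:
On the way, in this order (a step that is already met when the one before it is completed fails the run):
1. the handle in the left slot is rocked to the left (a loose one well into its play, a sound one until it resists) (((distance between knife_1 and slot_left below 0.015 m and value of joint knife_1_handle above 0.005 rad) or (distance between knife_2 and slot_left below 0.015 m and value of joint knife_2_handle above 0.05 rad) or (distance between knife_3 and slot_left below 0.015 m and value of joint knife_3_handle above 0.005 rad))), for 0.05 s.
2. the handle in the left slot is rocked to the right (a loose one well into its play, a sound one until it resists) (((distance between knife_1 and slot_left below 0.015 m and value of joint knife_1_handle below -0.005 rad) or (distance between knife_2 and slot_left below 0.015 m and value of joint knife_2_handle below -0.05 rad) or (distance between knife_3 and slot_left below 0.015 m and value of joint knife_3_handle below -0.005 rad))), for 0.05 s.
3. the handle in the middle slot is rocked to the left (a loose one well into its play, a sound one until it resists) (((distance between knife_1 and slot_middle below 0.015 m and value of joint knife_1_handle above 0.005 rad) or (distance between knife_2 and slot_middle below 0.015 m and value of joint knife_2_handle above 0.05 rad) or (distance between knife_3 and slot_middle below 0.015 m and value of joint knife_3_handle above 0.005 rad))), for 0.05 s.
4. the handle in the middle slot is rocked to the right (a loose one well into its play, a sound one until it resists) (((distance between knife_1 and slot_middle below 0.015 m and value of joint knife_1_handle below -0.005 rad) or (distance between knife_2 and slot_middle below 0.015 m and value of joint knife_2_handle below -0.05 rad) or (distance between knife_3 and slot_middle below 0.015 m and value of joint knife_3_handle below -0.005 rad))), for 0.05 s.
5. the handle in the right slot is rocked to the left (a loose one well into its play, a sound one until it resists) (((distance between knife_1 and slot_right below 0.015 m and value of joint knife_1_handle above 0.005 rad) or (distance between knife_2 and slot_right below 0.015 m and value of joint knife_2_handle above 0.05 rad) or (distance between knife_3 and slot_right below 0.015 m and value of joint knife_3_handle above 0.005 rad))), for 0.05 s.
6. the handle in the right slot is rocked to the right (a loose one well into its play, a sound one until it resists) (((distance between knife_1 and slot_right below 0.015 m and value of joint knife_1_handle below -0.005 rad) or (distance between knife_2 and slot_right below 0.015 m and value of joint knife_2_handle below -0.05 rad) or (distance between knife_3 and slot_right below 0.015 m and value of joint knife_3_handle below -0.005 rad))), for 0.05 s.
7. the knife with the loose handle is drawn right out of the block (distance of knife_2_tip from where it was at the start of the episode above 0.1 m), for 0.1 s.
At the end, for the whole second after the job is handed in: The loose-handled knife lies in the tray, let go and at rest: tip and middle of handle inside the rim, under 40 mm above the table, blade within 12 degrees of level. The sound knives are within 12 mm of their seats; no bystander moved over 20 mm (x of knife_2_grip in the frame of tray_centre between -0.095 and 0.095 m and y of knife_2_grip in the frame of tray_centre between -0.13 and 0.13 m and x of knife_2_tip in the frame of tray_centre between -0.098 and 0.098 m and y of knife_2_tip in the frame of tray_centre between -0.135 and 0.135 m and height (world z) of each of knife_2_grip, knife_2_tip below 0.04 m and angle between knife_2's own z axis and vertical above 1.35 rad and linear speed of knife_2 below 0.02 m/s and contact force between the fingers and knife_2 below 0.1 N and distance of each of knife_1, knife_3 from where it was at the start of the episode below 0.012 m and distance of each of marker, label_roll, salt, cup_blue from where it was at the start of the episode below 0.02 m); the robot touches nothing.
It fails at once if a sound knife is drawn out of its slot (more than 30 mm) (distance of any of knife_1, knife_3 from where it was at the start of the episode above 0.03 m).
It fails at once if the loose knife is dropped: let go of, out of the block, with the middle of its handle more than 60 mm above the table (distance of knife_2_tip from where it was at the start of the episode above 0.1 m and contact force between the fingers and knife_2 below 0.1 N and height (world z) of knife_2_grip above 0.06 m).
It fails at once if a bystander is knocked more than 20 mm from its place (distance of any of marker, label_roll, salt, cup_blue from where it was at the start of the episode above 0.02 m).
It also fails if it takes over 66 s, if anything falls off the work surface, if the arm or the gripper's body presses on something with over 40 N, if the wrist force passes 120 N, or if a joint passes its speed limit or range.

### The arm

A 7-joint arm with a two-finger parallel gripper is mounted at the origin on a cart in front of the work surface, level with it; the furniture and walls round the work are solid. World frame = base frame: x ahead of the robot, y to its left, z up, the work surface at z = 0. Lengths are in m, angles in rad, forces in N, time in s.
With the tool pointing down it reaches from about 0.4 to 0.85 m from the base axis. Payload 4.5 kg.
Tool frame: the origin (TCP) lies on the centre line of the jaws, within the pads' length; the fingertips stand 14 mm ahead of it and the grasp point (between the pads) lies 5 mm behind it (nose_length is the distance from the TCP to the fingertips, in m); x points along the fingers, y is the direction in which the jaws open and shut, and the axes are right-handed (so a half turn about x gives the same grasp; the last joint's range is limited). The gripper opens to 88 mm and grips with 3 to 60 N. Pads are 18 mm wide; open, the fingers measure 123 mm over their backs; the gripper's body (75 mm by 187 mm) begins 45 mm behind the grasp point.
Start: joints at [1.248, 0.689, -0.195, 1.565, 0.157, 0.902, -0.215], TCP at [0.218, -0.586, 0.253] pointing down, gripper open.
Joint ranges: [-3.01, 3.01], [-0.46, 2.08], [-1.47, 1.51], [0.13, 2.56], [-1, 4.14], [0.04, 2.09], [-2.66, 2.66]. Speed limits (rad/s): [2.57, 2.57, 3.14, 3.14, 3.14, 3.14, 3.14].

### API

Orientations are given as a unit quaternion [x, y, z, w].
In Python, from plant import get_state, snapshot, camera_params, finish_job, boxes_of, silhouettes, spot_point, nose_length gives the robot as it stands.
- The arm moves only by the tool apply_moves, never from a script. Its arguments are lists of equal length, an entry for each row: "delta_pos": the shift along the tool's x, y, z in cm, a list of three; "yaw": the turn about the tool's x in rad; "gripper": the opening in per cent of the stroke, from 0 (shut) to 100 (fully open). A call has 1 to 10 rows; each row is the pose to reach, as a shift and turn from the pose measured when the call began, along the tool's axes at that moment; what a row does not reach only later rows make up. A row lasts 1/12 s, in which the tool goes at most 41.7 mm and 7.16 degrees, less where a joint would pass 70% of its speed; a pose out of reach is approached as far as the arm can. A call with a gripper value outside its range is refused whole. The fingers move at their own pace and stop on an object; "force" is the grip in N (left out, the last holds). Time passes only in rows, so rows that repeat a pose let the fingers close. It gives the time, the measured TCP pose, the force and the opening at its end, in the units of the state.
- get_state(): the state, without advancing time (a new reading comes with each control period).
- snapshot(name): name is "scene" or "top" or "wrist"; returns the picture (480x640x3 uint8, red, green, blue); there is no depth.
- camera_params(name): a dict with "fovy" (degrees; the focal length in pixels is half the picture's height over the tangent of half this angle, whatever the lens; pixels are square), "cx", "cy" (the principal point, pixels), "dist" ([k1, k2, p1, p2, k3] as OpenCV has them; the pictures are not rectified), "position" and "orientation" of the camera in the world. Camera axes: x right, y down, z forward; pixel columns grow to the right and rows downward; lengths in m; the calibration is good to about 2 mm. A picture is of the moment at which its call begins: read the wrist's pose just before it. camera_params takes no time and is no camera call; for the wrist camera it gives the pose at the moment of the call.
- finish_job(): hands the job in, once; it reports no verdict.
Trained networks look in the newest picture that a camera, given by its name, has taken for a name from the list of things; names that differ only in an ending like _2 or _b are one class to them, and where a whole thing is asked for, a point or a joint stands for the part that bears it (a point fixed in the world has none). Each returns a list of dicts, best first, with "score" (0 to 1); they miss things now and then, are a little off and sometimes report something else, mostly with a low value. They report only what shows in the picture. A call takes as long as a camera call.
- boxes_of(thing, camera): "bbox" ([left, top, width, height] in pixels, round what is visible of it).
- silhouettes(thing, camera): "mask" (480x640 bool, what is visible of it) and "bbox" ([left, top, width, height] in pixels, round what is visible of it).
- spot_point(thing, camera): "pixel" ([column, row] in pixels: a listed point, or the origin of a listed thing).
The state is a dict: "clock": time; "q": joint angles; "qd": joint speeds; "joint_torque": joint torques, N m; "tool_pos": TCP position; "eef_rot": TCP orientation; "contact_force": force on the tool from outside, world axes, zero at the start; "moment": the same for the moment, N m; "opening": opening from 0.0 (shut) to 1.0 (fully open).
Only numpy, scipy, OpenCV 4.12 (cv2) and the standard library are available. Lean on these libraries where they do the work, as an engineer would, in place of code of your own. Each camera call takes 0.05 s, during which the arm holds its last target.

## Working session

There is one attempt and no reset: what is moved stays moved. The work goes in short steps, Python scripts to look and compute and a tool call to move; the robot and the scene stay as the last step left them, time stands still between calls to the robot, and variables do not carry over. Pictures are saved under pics/ and viewed, and the job is handed in when it is done.

Besides the shell and the picture viewer there is one more tool, called by a JSON object that holds its "name" and its "arguments", one argument or row to a line. apply_moves: Moves the arm, as the interface text tells. Its arguments: {"type":"object","properties":{"delta_pos":{"type":"array"},"yaw":{"type":"array"},"gripper":{"type":"array"},"force":{"type":"number"}},"required":["delta_pos","yaw","gripper"]}

```bash
ls; mkdir -p pics; python3 - <<'E'
from plant import *
import cv2
s=get_state();print({k:(v if not hasattr(v,'tolist') else v) for k,v in s.items()}, nose_length() if callable(nose_length) else nose_length)
for n in("scene","top","wrist"):
    im=snapshot(n);cv2.imwrite(f"pics/{n}0.png",im[:,:,::-1]);p=camera_params(n);print(n,p)
E
```

```text
pics
{'clock': 0.0, 'q': array([ 1.24774872,  0.68998145, -0.19455016,  1.56633094,  0.15732118,
        0.90252421, -0.21509437]), 'qd': array([-8.64106771e-04, -2.21870427e-06,  8.50822358e-04,  2.24411227e-03,
       -2.53447773e-04,  3.35903210e-04,  2.00669000e-03]), 'joint_torque': array([-3.52581837e-04, -5.27555859e+01, -1.26687717e+00, -1.53427720e+01,
       -5.25235967e-02,  6.45962762e-03,  2.03332570e-04]), 'tool_pos': array([ 0.21808093, -0.5850683 ,  0.25191602]), 'eef_rot': array([-0.69571153, -0.12617422,  0.69603406, -0.12490846]), 'contact_force': array([ 0.24691834, -0.54969107, -0.04587224]), 'moment': array([-0.02865968,  0.00441098,  0.00949292]), 'opening': 1.001226012695877} 0.014
scene {'fovy': 55.83886397586199, 'cx': 317.03543847146386, 'cy': 240.29552593022842, 'dist': array([-0.07420887,  0.        ,  0.        ,  0.        ,  0.        ]), 'position': array([0.22822219, 0.26262052, 0.72850839]), 'orientation': array([-0.31747045,  0.87757502, -0.33879021,  0.11956497])}
top {'fovy': 50.02399165204424, 'cx': 321.4393390606678, 'cy': 247.33395387319186, 'dist': array([-0.07768931,  0.        ,  0.        ,  0.        ,  0.        ]), 'position': array([ 0.45629296, -0.19008009,  1.11535873]), 'orientation': array([ 0.70926044, -0.70121168,  0.05410927, -0.0482078 ])}
wrist {'fovy': 68.51391494330471, 'cx': 318.86452951267154, 'cy': 241.79570661792258, 'dist': array([0.00998376, 0.        , 0.        , 0.        , 0.        ]), 'position': array([ 0.29522786, -0.55586561,  0.38436654]), 'orientation': array([ 0.81091995, -0.56293146, -0.09118292,  0.13115899])}
```

View pics/scene0.png

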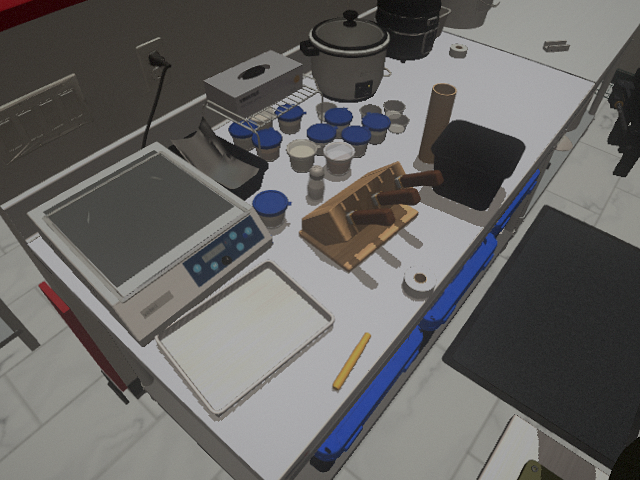

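View pics/top0.png

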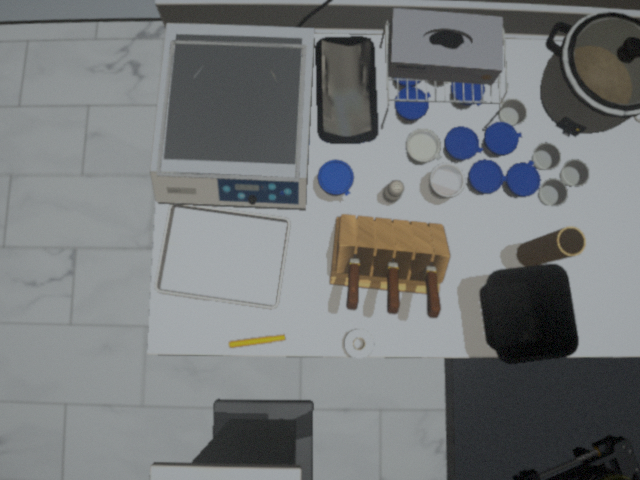

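```bash
python3 - <<'E'
from plant import *
for c in("top","scene"):
  for t in("slot_left","slot_middle","slot_right","knife_1_grip","knife_1","tray_centre","marker","label_roll","salt","cup_blue"):
    try: print(c,t,[(x['score'].__round__(2),[round(float(v),1) for v in x['pixel']]) for x in spot_point(t,c)][:6])
    except Exception as e: print(c,t,e)
print(get_state()['clock'])
E
```

```text
top slot_left [(0.65, [352.6, 261.5])]
top slot_middle []
top slot_right [(0.89, [430.5, 269.2])]
top knife_1_grip [(0.82, [429.1, 293.7])]
top knife_1 [(0.93, [392.3, 266.5]), (0.92, [354.7, 263.8]), (0.69, [431.6, 268.4])]
top tray_centre [(0.92, [222.2, 259.2])]
top marker [(0.85, [259.4, 340.8])]
top label_roll [(0.89, [356.5, 344.1])]
top salt [(0.66, [386.5, 194.7])]
top cup_blue [(0.96, [339.0, 185.4])]
scene slot_left [(0.86, [352.9, 215.1])]
scene slot_middle [(0.57, [375.7, 198.6])]
scene slot_right [(0.93, [397.8, 179.2])]
scene knife_1_grip [(0.89, [421.5, 176.5]), (0.46, [399.1, 182.7])]
scene knife_1 [(0.94, [375.2, 199.4]), (0.93, [348.8, 214.2]), (0.7, [398.5, 184.1])]
scene tray_centre [(0.74, [243.1, 333.6])]
scene marker [(0.79, [354.2, 360.5]), (0.63, [374.9, 196.3]), (0.42, [414.9, 288.3])]
scene label_roll []
scene salt [(0.68, [315.2, 196.0]), (0.59, [373.7, 197.7]), (0.56, [414.6, 286.9])]
scene cup_blue [(0.97, [274.0, 217.8])]
1.15
```

Both views agree: in the top image, knives sit at about (353,262), (392,266) and (431,269), the tray centre at (222,259), the marker at (259,341) and the roll at (357,344). Next I triangulate.

```bash
cat > h.py <<'E'
from plant import *
import numpy as np, cv2
from scipy.spatial.transform import Rotation as R
def K(p):
    f=240/np.tan(np.radians(p['fovy'])/2); return np.array([[f,0,p['cx']],[0,f,p['cy']],[0,0,1.]])
def ray(px,p):
    u=cv2.undistortPoints(np.array([[px]],float),K(p),p['dist'])[0,0]
    return np.array(p['position']),R.from_quat(p['orientation']).apply([u[0],u[1],1.])
def onz(px,cam,z):
    o,d=ray(px,camera_params(cam)); return o+d*(z-o[2])/d[2]
def proj(P,cam,p=None):
    p=p or camera_params(cam); Rm=R.from_quat(p['orientation']).inv()
    return cv2.projectPoints(np.atleast_2d(P).astype(float),Rm.as_rotvec(),-Rm.apply(p['position']),K(p),p['dist'])[0][:,0]
def tri(l):
    A=np.zeros((3,3));b=np.zeros(3)
    for px,c in l:
        o,d=ray(px,camera_params(c));d/=np.linalg.norm(d);M=np.eye(3)-np.outer(d,d);A+=M;b+=M@o
    return np.linalg.solve(A,b)
E
python3 - <<'E'
from h import *
for n,t,s in(("L",(353.5,262.5),(351,214.6)),("M",(392.3,266.5),(375.4,199)),("R",(431,268.8),(398,181.5))):
    print(n,onz(t,'top',.1),onz(s,'scene',.1),tri([(t,'top'),(s,'scene')]))
for n,t,z in(("tray",(222.2,259.2),.003),("marker",(259.4,340.8),0),("roll",(356.5,344.1),0),("salt",(386.5,194.7),0),("cup",(339,185.4),0)): print(n,onz(t,'top',z))
# tray corners
for c in((170,206),(288,220),(278,307),(159,293)): print('tc',onz(c,'top',.023))
import cv2
im=snapshot('top')
cv2.imwrite('pics/topc.png',cv2.resize(im[200:340,310:470],(800,700),interpolation=cv2.INTER_CUBIC)[:,:,::-1])
im=snapshot('scene')
cv2.imwrite('pics/scc.png',cv2.resize(im[150:280,290:450],(800,650)[:2],interpolation=cv2.INTER_CUBIC)[:600,:,::-1])
E
```

```text
L [ 0.57472973 -0.26184363  0.1       ] [ 0.5804851  -0.27252249  0.1       ] [ 0.57303364 -0.26095512  0.11351544]
M [ 0.56759693 -0.33917818  0.1       ] [ 0.56939095 -0.34107231  0.1       ] [ 0.56760618 -0.33861811  0.10271497]
R [ 0.56381611 -0.41669508  0.1       ] [ 0.56374623 -0.417627    0.1       ] [ 0.56351387 -0.41661556  0.10083491]
tray [0.58981883 0.01760218 0.003     ]
marker [ 0.41527772 -0.06793666  0.        ]
roll [ 0.41060781 -0.27583397  0.        ]
salt [ 0.73947652 -0.34245625  0.        ]
cup [ 0.75930345 -0.23625962  0.        ]
tc [0.70279877 0.13301086 0.023     ]
tc [ 0.67452691 -0.12539951  0.023     ]
tc [ 0.48720744 -0.10798276  0.023     ]
tc [0.51317054 0.14663671 0.023     ]
```

View pics/topc.png

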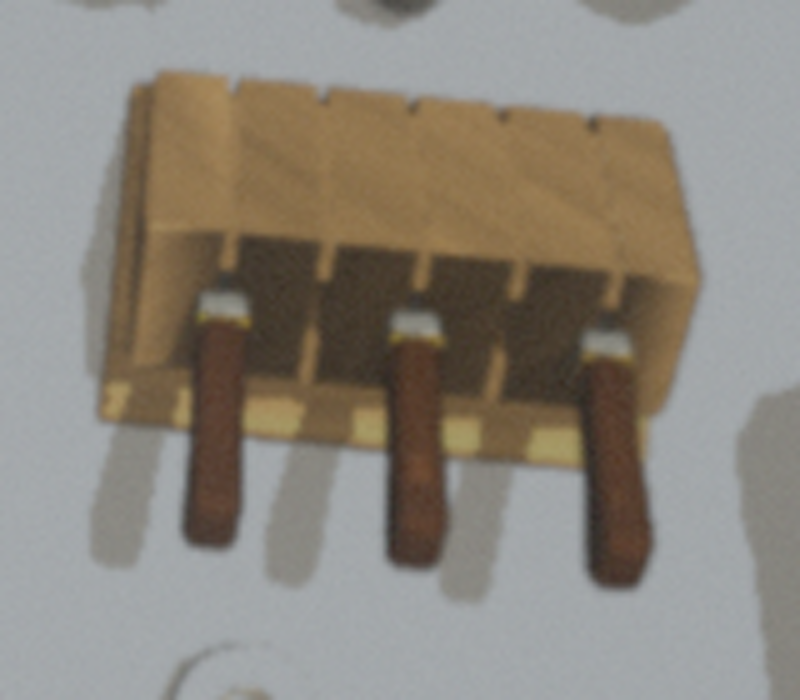

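View pics/scc.png

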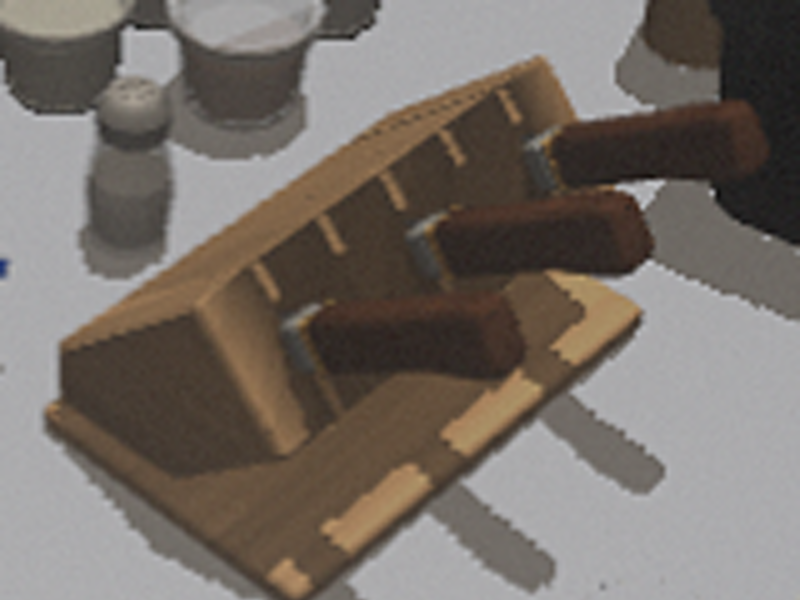

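```bash
python3 - <<'E'
from h import *
from scipy.optimize import least_squares
r=.5**.5
def kn(y,u,v): return [-r*u+r*v,y,.1+r*u+r*v]   # u along handle, v to spine
T=[([.025,.111,.125],148,228),([.025,-.111,.125],698,278),([.106,.111,.125],157,72),([.106,-.111,.125],668,122)]+[(kn(y,.012,.011),a,b) for y,a,b in((.076,224,322),(0,415,343),(-.076,607,360))]
S=[([.025,.111,.125],205,305),([.106,.111,.125],62,345),([.025,-.111,.125],543,60),([-.0,0,.1],0,0)][:3]
pt=[];obs=[]
P=np.array([t[0] for t in T]);OT=np.array([[310+t[1]/5,200+t[2]/5] for t in T])
Q=np.array([t[0] for t in S]);OS=np.array([[290+t[1]/5,150+t[2]/5] for t in S])
ct,cs=camera_params('top'),camera_params('scene')
def W(v,P): return P@R.from_euler('z',v[2]).as_matrix().T+[v[0],v[1],0]
f=lambda v:np.r_[(proj(W(v,P),0,ct)-OT).ravel(),(proj(W(v,Q),0,cs)-OS).ravel()]
s=least_squares(f,[.567,-.34,-.07],loss='soft_l1');print(s.x);print(f(s.x).reshape(-1,2).round(1))
for cam,c in(('top',ct),('scene',cs)):
    im=snapshot(cam)[:,:,::-1].copy();im=cv2.resize(im,None,fx=4,fy=4,interpolation=cv2.INTER_CUBIC)
    for y in(.076,0,-.076):
        for vv in(-.013,.013):
            for t in(-.01,.01):
                a=proj(W(s.x,np.array([kn(y+t,0,vv),kn(y+t,.112,vv)])),0,c)*4
                cv2.line(im,tuple(map(int,a[0])),tuple(map(int,a[1])),(0,255,0),1)
    a=(300,190) if cam=='top' else(280,140)
    cv2.imwrite(f'pics/ov_{cam}.png',im[a[1]*4:a[1]*4+600,a[0]*4:a[0]*4+720])
E
```

```text
[ 0.56332496 -0.33798396 -0.0695405 ]
[[ -2.    4.4]
 [  1.2   3.5]
 [ -0.7  -5. ]
 [  8.9  -5.8]
 [ -0.6   0.6]
 [ -0.1  -0.5]
 [ -0.   -0.8]
 [  0.5   2.9]
 [ -1.1 -25. ]
 [  2.6  -0.3]]
```

View pics/ov_top.png

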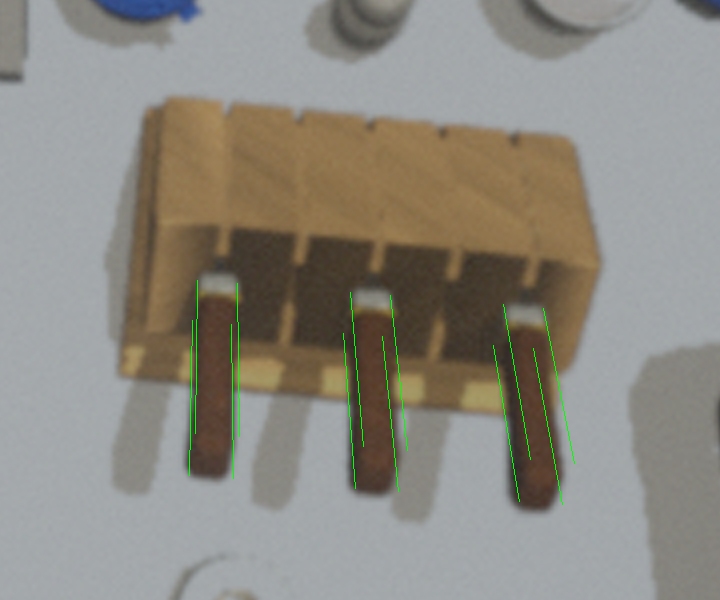

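View pics/ov_scene.png

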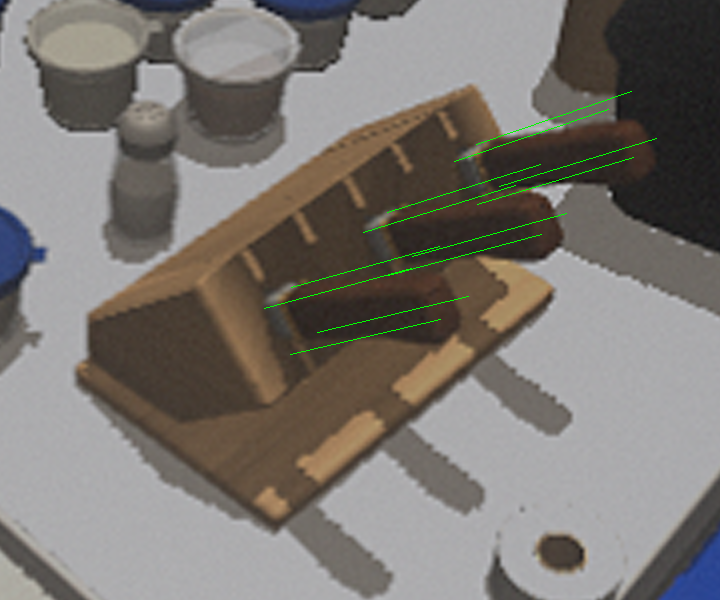

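```bash
python3 - <<'E'
from h import *
def T(x,y): return (310+x/5,200+y/5),'top'
def S(x,y): return (290+x/5,150+y/5),'scene'
for n,b,c,d,e in(("L",(212,522),(505,340),(224,322),(310,310)),("M",(415,545),(635,235),(415,343),(437,215)),("R",(617,565),(757,145),(607,360),(558,130))):
    B=tri([T(*b),S(*c)]);A=tri([T(*d),S(*e)]);print(n,'butt',B.round(4),'bolstertop',A.round(4),((B-A)/np.linalg.norm(B-A)).round(3),np.linalg.norm(B-A))
    print(proj([A,B],'top').round(1).tolist(),proj([A,B],'scene').round(1).tolist(), T(*b),S(*c))
im=snapshot('wrist');cv2.imwrite('pics/w1.png',im[:,:,::-1])
# network points
for c in('top','scene'):
    im=snapshot(c)
    for t in('knife_1_grip','knife_2_grip','knife_3_grip','knife_1_handle','slot_middle','slot_left','slot_right'):
        print(c,t,[(round(x['score'],2),[round(float(v),1) for v in x['pixel']]) for x in spot_point(t,c)][:6])
E
```

```text
L butt [ 0.4876 -0.2565  0.1632] bolstertop [ 0.57   -0.2621  0.1212] [-0.889  0.061  0.454] 0.09258297698058578
[[354.4, 263.7], [352.9, 305.4]] [[352.8, 212.1], [389.8, 217.8]] ((352.4, 304.4), 'top') ((391.0, 218.0), 'scene')
M butt [ 0.4798 -0.3311  0.1658] bolstertop [ 0.5623 -0.3364  0.1235] [-0.888  0.056  0.456] 0.0928918295205721
[[392.6, 267.9], [393.5, 310.1]] [[378.2, 193.1], [415.8, 196.8]] ((393.0, 309.0), 'top') ((417.0, 197.0), 'scene')
R butt [ 0.4718 -0.4066  0.1651] bolstertop [ 0.5551 -0.4122  0.1233] [-0.892  0.059  0.447] 0.09335668745092443
[[431.4, 272.0], [434.2, 314.7]] [[401.6, 176.0], [439.6, 178.7]] ((433.4, 313.0), 'top') ((441.4, 179.0), 'scene')
top knife_1_grip [(0.73, [430.7, 292.1]), (0.39, [356.7, 259.6])]
top knife_2_grip [(0.82, [355.2, 286.7]), (0.24, [222.1, 254.5])]
top knife_3_grip [(0.65, [390.8, 288.9])]Traceback (most recent call last):
  File "<stdin>", line 12, in <module>
ValueError: it knows: cup_blue, knife, knife_1_grip, knife_1_tip, knife_2_grip, knife_2_tip, knife_3_grip, knife_3_tip, label_roll, marker, salt, slot_left, slot_middle, slot_right, tray_centre
```

```bash
python3 - <<'E'
from h import *
# marker ends, tray corners, roll hole
for n,a,b in(("marker R",(285,338),(367,335)),("marker L",(230,344.5),(337,386)),("tc near-right",(278,307),(332,320)),("tc far-right",(288,220),(271,264)),("tc near-left",(159,293),(217,410)),("roll hole top",(359,344),(420,279))):
    P=tri([(a,'top'),(b,'scene')]);print(n,P.round(4),proj(P,'top').round(1),proj(P,'scene').round(1))
im=snapshot('scene');cv2.imwrite('pics/s2.png',cv2.resize(im[140:300,270:470],(800,640),interpolation=cv2.INTER_LANCZOS4)[:600,:,::-1])
E
```

```text
marker R [ 0.4232 -0.1225  0.0068] [[284.7 337.5]] [[367.7 335.1]]
marker L [ 0.4059 -0.0077  0.012 ] [[230.3 345. ]] [[336.2 385.8]]
tc near-right [ 0.4897 -0.1058  0.0099] [[277.4 306. ]] [[333.3 320.2]]
tc far-right [ 0.6736 -0.127   0.0107] [[289.  221.5]] [[269.1 263.6]]
tc near-left [0.5165 0.1481 0.0281] [[157.7 291.3]] [[219.9 410.4]]
roll hole top [ 0.4117 -0.2792  0.0259] [[359.  344.1]] [[419.9 279. ]]
```

View pics/s2.png

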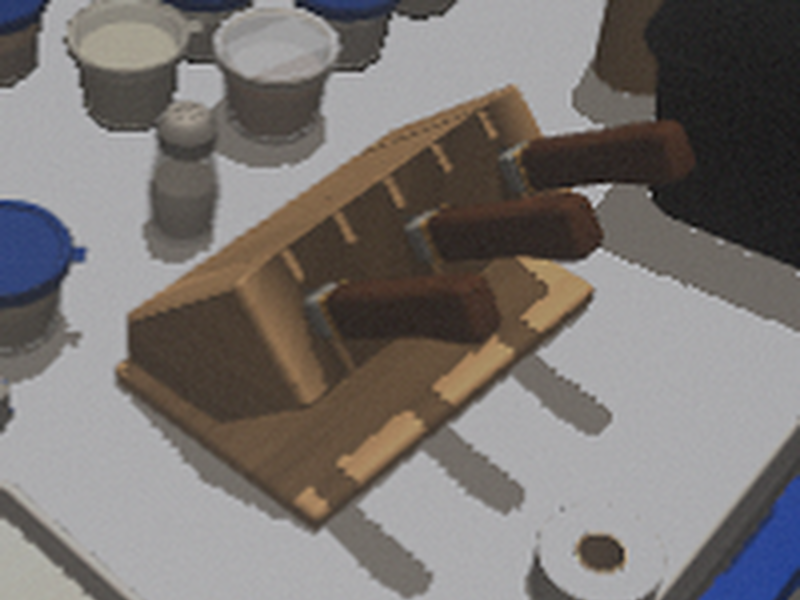

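View pics/w1.png

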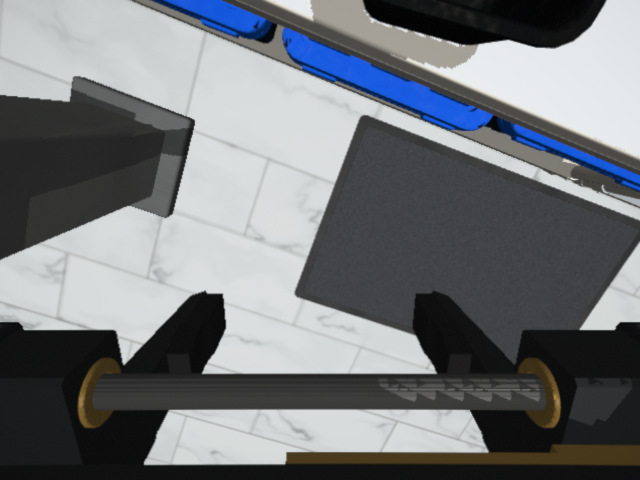

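```bash
python3 - <<'E'
from h import *
from scipy.optimize import least_squares
r=.5**.5
ct,cs=camera_params('top'),camera_params('scene')
def W(v,P): return np.array(P)@R.from_euler('z',v[2]).as_matrix().T+[v[0],v[1],0]
def kn(y,u,v): return [-r*u+r*v,y,.1+r*u+r*v]
Y=(.076,0,-.076)
T=lambda l:np.array([[310+a/5,200+b/5] for a,b in l]); S=lambda l:np.array([[290+a/5,150+b/5] for a,b in l])
def res(v):
    bt=[kn(y,.012,.011) for y in Y]; bu=[kn(y,v[3],v[4]) for y in Y]
    nb=[[v[5],y,v[6]] for y in(.076,.038,0,-.038,-.076)]
    nf=[[v[7],y,v[6]] for y in(.076,.038,0,-.038,-.076)]
    return np.r_[(proj(W(v,bt),0,ct)-T([(224,322),(415,343),(607,360)])).ravel(),
     (proj(W(v,bu),0,ct)-T([(212,522),(415,545),(617,565)])).ravel(),
     (proj(W(v,bu),0,cs)-S([(505,340),(635,235),(757,145)])).ravel(),
     (proj(W(v,bt),0,cs)-S([(308,310),(435,215),(556,132)])).ravel(),
     (proj(W(v,nb),0,ct)-T([(233,82),(322,95),(413,105),(503,115),(593,122)])).ravel(),
     (proj(W(v,nf),0,ct)-T([(229,235),(326,246),(421,256),(518,264),(612,272)])).ravel()]
s=least_squares(res,[.565,-.34,-.08,.112,0,.1,.125,.03],loss='soft_l1')
print(s.x.round(4));print(res(s.x).reshape(-1,2).round(1).tolist())
st=get_state();M=R.from_quat(st['eef_rot']).as_matrix();print(st['tool_pos'],M.round(3))
th=s.x[2];by=np.array([-np.sin(th),np.cos(th),0])
for sg in(1,-1):
    b=M.T@(by*sg);print('yaw to go',np.arctan2(b[2],b[1]))
for y in Y: print('mouth',W(s.x,[0,y,.1]).round(4),'u80',W(s.x,kn(y,.08,0)).round(4))
E
```

```text
[ 0.5646 -0.3386 -0.0836  0.1053 -0.0146  0.0987  0.0861  0.0365]
[[-0.2, -0.6], [0.2, -1.1], [0.3, -0.9], [0.2, 1.7], [0.6, 0.9], [1.0, 0.7], [-0.8, -0.1], [-1.3, 0.3], [-2.6, -0.5], [1.2, 1.7], [0.8, 1.9], [-0.5, 1.2], [1.0, 0.9], [1.7, 0.1], [2.0, -0.1], [2.5, -0.4], [2.9, 0.0], [-0.7, 0.3], [-1.5, -0.1], [-1.8, -0.3], [-2.6, -0.2], [-2.8, -0.0]]
[ 0.218295   -0.58565089  0.25273409] [[ 0.     0.349 -0.937]
 [-0.    -0.937 -0.349]
 [-1.     0.     0.   ]]
yaw to go -2.70116904713886
yaw to go 0.44042360645093315
mouth [ 0.5709 -0.2629  0.1   ] u80 [ 0.5145 -0.2582  0.1566]
mouth [ 0.5646 -0.3386  0.1   ] u80 [ 0.5082 -0.3339  0.1566]
mouth [ 0.5582 -0.4144  0.1   ] u80 [ 0.5018 -0.4096  0.1566]
```

{"name": "apply_moves", "arguments": {
  "delta_pos": [
    [0, -3, -4],
    [0, -6, -8],
    [0, -9, -12],
    [0, -12, -15],
    [0, -14.5, -18.5],
    [0, -17, -22],
    [0, -19, -25],
    [0, -21.3, -27.4],
    [0, -21.3, -27.4],
    [0, -21.3, -27.4]
  ],
  "yaw": [0.1, 0.2, 0.3, 0.4, 0.44, 0.44, 0.44, 0.44, 0.44, 0.44],
  "gripper": [45, 45, 45, 45, 45, 45, 45, 45, 45, 45],
  "force": 10
}}

```text
clock: 2.48
tool_pos: [0.4037, -0.2856, 0.2529]
eef_rot: [0.707, -0.025, -0.706, -0.027]
contact_force: [0.0, -1.1, -0.7]
opening: 0.45
```

```bash
cat >> h.py <<'E'
def st(pr=True):
    s=get_state()
    if pr: print('t',round(s['clock'],2),'pos',s['tool_pos'].round(4),'F',s['contact_force'].round(2),'open',round(s['opening'],3),'q7',s['q'][6].round(2),'yawM',R.from_quat(s['eef_rot']).as_matrix()[:,1].round(3))
    return s
def tool(target,s=None):
    s=s or get_state();M=R.from_quat(s['eef_rot']).as_matrix();return (M.T@(np.array(target)-s['tool_pos'])*100).round(2)
E
python3 - <<'E'
from h import *
st()
im=snapshot('wrist');cv2.imwrite('pics/w2.png',im[:,:,::-1])
E
```

```text
t 2.48 pos [ 0.4037 -0.2856  0.2529] F [ 0.03 -1.07 -0.67] open 0.45 q7 -1.15 yawM [-0.074 -0.997 -0.002]
```

View pics/w2.png

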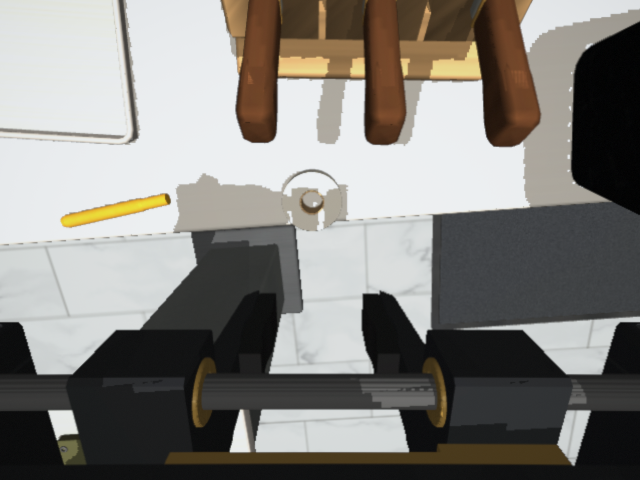

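```bash
python3 - <<'E'
from h import *
st()
p=camera_params('wrist');print(p['position'],R.from_quat(p['orientation']).as_matrix().round(2).tolist())
print(proj(np.array([[.4876,-.2565,.1632],[.4798,-.3311,.1658],[.4718,-.4066,.1651],[.492,-.2563,.179]]),'wrist').round(1))
# intersect wrist butt-bottom-center pixel with top pixel
for b,c in(((212,545),(258,134)),((415,565),(385,138)),((617,585),(512,140))):
    P=tri([((310+b[0]/5,200+b[1]/5),'top'),(c,'wrist')]);print(P.round(4))
E
```

```text
t 2.53 pos [ 0.402  -0.2885  0.2529] F [ 0.25 -1.05 -0.37] open 0.448 q7 -1.15 yawM [-0.078 -0.997 -0.   ]
[ 0.48388235 -0.29429446  0.38523228] [[-0.08, -0.95, -0.31], [-1.0, 0.07, 0.02], [0.0, 0.31, -0.95]]
[[255.2 123.6]
 [381.4 127.1]
 [509.  130.5]
 [248.8 115.1]]
[ 0.4814 -0.2561  0.1552]
[ 0.4743 -0.3271  0.1938]
[ 0.4674 -0.4021  0.1783]
```

{"name": "apply_moves", "arguments": {
  "delta_pos": [
    [0, -1, -3],
    [0, -2, -6],
    [0.5, -3, -9],
    [2, -3.8, -10.7],
    [4, -3.8, -10.7],
    [4.5, -3.8, -10.7],
    [4.5, -3.8, -10.7]
  ],
  "yaw": [0, 0, 0, 0, 0, 0, 0],
  "gripper": [45, 45, 45, 45, 45, 45, 45]
}}

```text
clock: 3.12
tool_pos: [0.5093, -0.2606, 0.2065]
eef_rot: [-0.705, 0.029, 0.708, 0.029]
contact_force: [0.1, -0.2, -0.7]
opening: 0.453
```

```bash
python3 - <<'E'
from h import *
st()
im=snapshot('wrist');cv2.imwrite('pics/w3.png',im[:,:,::-1])
im=snapshot('scene');cv2.imwrite('pics/s3.png',cv2.resize(im[100:300,250:500],(750,600))[:,:,::-1])
E
```

```text
t 3.12 pos [ 0.5093 -0.2606  0.2065] F [ 0.14 -0.21 -0.74] open 0.453 q7 -1.28 yawM [-0.081 -0.997 -0.   ]
```

View pics/w3.png

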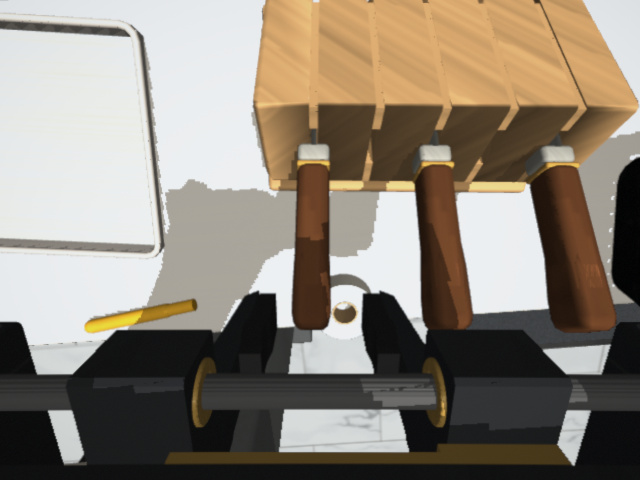

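View pics/s3.png

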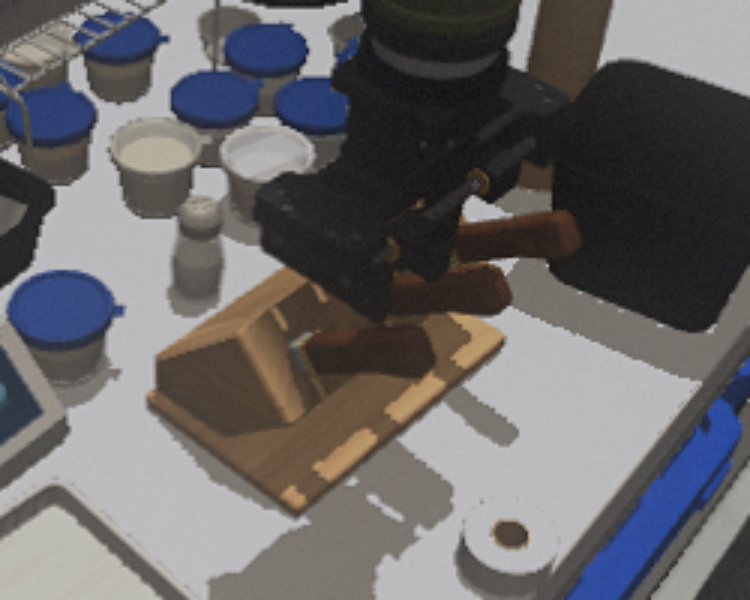

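{"name": "apply_moves", "arguments": {
  "delta_pos": [
    [2, -0.4, -0.3],
    [4, -0.4, -0.3],
    [5.6, -0.4, -0.3],
    [5.6, -0.4, -0.3]
  ],
  "yaw": [0, 0, 0, 0],
  "gripper": [45, 45, 45, 45]
}}

```text
clock: 3.55
tool_pos: [0.5119, -0.2577, 0.1511]
eef_rot: [-0.705, 0.029, 0.708, 0.029]
contact_force: [0.3, 0.4, 0.0]
opening: 0.452
```

```bash
python3 - <<'E'
from h import *
st()
im=snapshot('wrist');cv2.imwrite('pics/w4.png',im[:,:,::-1])
E
```

```text
t 3.55 pos [ 0.5119 -0.2577  0.1511] F [0.35 0.41 0.01] open 0.452 q7 -1.29 yawM [-0.083 -0.997  0.   ]
```

View pics/w4.png

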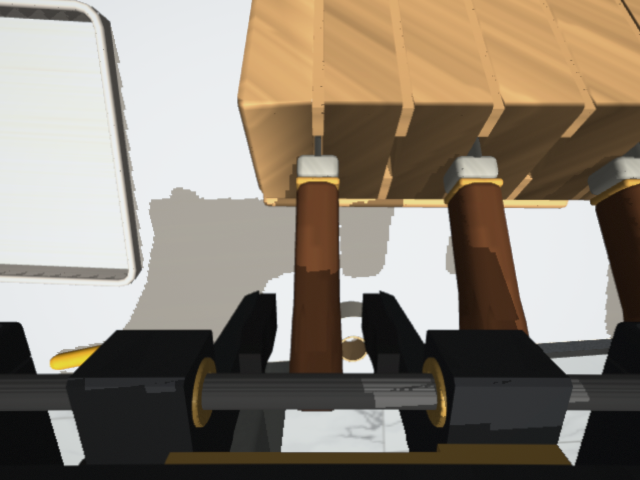

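{"name": "apply_moves", "arguments": {
  "delta_pos": [
    [0, -0.4, 0],
    [0, -0.8, 0],
    [0, -0.9, 0],
    [0, -1.0, 0]
  ],
  "yaw": [0, 0, 0, 0],
  "gripper": [45, 45, 45, 45]
}}

```text
clock: 3.93
tool_pos: [0.5142, -0.2478, 0.1535]
eef_rot: [0.707, -0.029, -0.706, -0.029]
contact_force: [-0.5, -0.6, -0.3]
opening: 0.45
```

{"name": "apply_moves", "arguments": {
  "delta_pos": [
    [0, -0.1, 0],
    [0, -0.1, 0]
  ],
  "yaw": [0, 0],
  "gripper": [45, 45]
}}

```text
clock: 4.1
tool_pos: [0.5146, -0.2465, 0.1541]
eef_rot: [0.707, -0.029, -0.706, -0.028]
contact_force: [0.0, 0.3, 0.2]
opening: 0.45
```

{"name": "apply_moves", "arguments": {
  "delta_pos": [
    [0, -0.1, 0],
    [0, -0.1, 0]
  ],
  "yaw": [0, 0],
  "gripper": [45, 45]
}}

```text
clock: 4.27
tool_pos: [0.5148, -0.2454, 0.1542]
eef_rot: [0.707, -0.029, -0.706, -0.028]
contact_force: [0.0, 0.8, 0.5]
opening: 0.452
```

{"name": "apply_moves", "arguments": {
  "delta_pos": [
    [0, -0.1, 0],
    [0, -0.1, 0]
  ],
  "yaw": [0, 0],
  "gripper": [45, 45]
}}

```text
clock: 4.43
tool_pos: [0.5149, -0.2443, 0.1542]
eef_rot: [0.707, -0.029, -0.706, -0.028]
contact_force: [-0.3, 0.4, 0.3]
opening: 0.449
```

{"name": "apply_moves", "arguments": {
  "delta_pos": [
    [0.1, -0.1, 0.1],
    [0.1, -0.2, 0.1]
  ],
  "yaw": [0, 0],
  "gripper": [45, 45]
}}

```text
clock: 4.6
tool_pos: [0.5138, -0.2423, 0.1531]
eef_rot: [0.707, -0.029, -0.706, -0.028]
contact_force: [-0.0, -0.3, -0.1]
opening: 0.454
```

{"name": "apply_moves", "arguments": {
  "delta_pos": [
    [0, -0.1, 0],
    [0, -0.1, 0]
  ],
  "yaw": [0, 0],
  "gripper": [45, 45]
}}

```text
clock: 4.77
tool_pos: [0.5139, -0.2409, 0.153]
eef_rot: [0.707, -0.029, -0.706, -0.028]
contact_force: [0.4, 0.4, -0.1]
opening: 0.452
```

{"name": "apply_moves", "arguments": {
  "delta_pos": [
    [0, -0.1, 0],
    [0, -0.1, 0]
  ],
  "yaw": [0, 0],
  "gripper": [45, 45]
}}

```text
clock: 4.93
tool_pos: [0.5139, -0.2396, 0.153]
eef_rot: [0.707, -0.029, -0.706, -0.028]
contact_force: [-0.7, -1.0, -0.4]
opening: 0.445
```

```bash
python3 - <<'E'
from h import *
st()
im=snapshot('wrist');cv2.imwrite('pics/w5.png',im[:,:,::-1])
st()
E
```

```text
t 4.93 pos [ 0.5139 -0.2396  0.153 ] F [-0.66 -0.95 -0.37] open 0.445 q7 -1.32 yawM [-0.081 -0.997  0.001]
t 4.98 pos [ 0.5139 -0.2397  0.153 ] F [-0.22  0.16  0.13] open 0.45 q7 -1.32 yawM [-0.081 -0.997  0.001]
```

View pics/w5.png

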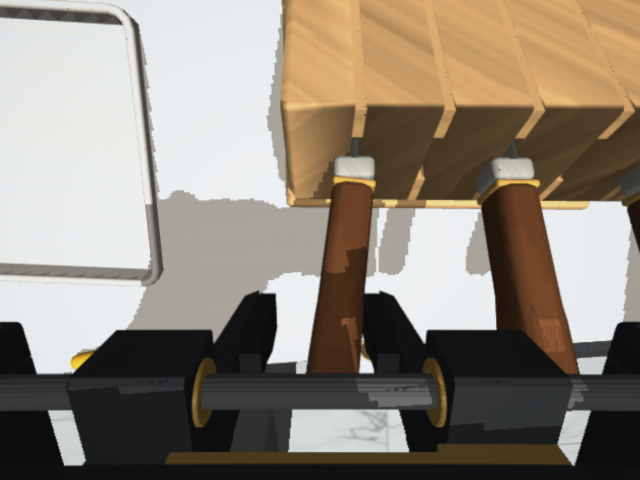

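The left handle leans left with almost no force, so it looks loose. I keep going until it stops.

{"name": "apply_moves", "arguments": {
  "delta_pos": [
    [0, -0.1, 0],
    [0, -0.2, 0]
  ],
  "yaw": [0, 0],
  "gripper": [45, 45]
}}

```text
clock: 5.15
tool_pos: [0.5141, -0.2378, 0.153]
eef_rot: [0.707, -0.029, -0.706, -0.028]
contact_force: [0.2, -1.3, -0.1]
opening: 0.452
```

{"name": "apply_moves", "arguments": {
  "delta_pos": [
    [0, -0.1, 0],
    [0, -0.2, 0]
  ],
  "yaw": [0, 0],
  "gripper": [45, 45]
}}

```text
clock: 5.32
tool_pos: [0.5141, -0.2368, 0.153]
eef_rot: [0.707, -0.03, -0.706, -0.028]
contact_force: [0.7, -4.5, -1.1]
opening: 0.453
```

{"name": "apply_moves", "arguments": {
  "delta_pos": [
    [0, 0.5, 0],
    [0, 1.0, 0],
    [0, 1.0, 0],
    [0, 1.4, 0],
    [0, 1.8, 0],
    [0, 2.2, 0],
    [0, 2.5, 0],
    [0, 2.8, 0]
  ],
  "yaw": [0, 0, 0, 0, 0, 0, 0, 0],
  "gripper": [45, 36, 36, 36, 36, 36, 36, 36]
}}

```text
clock: 5.98
tool_pos: [0.5116, -0.2651, 0.153]
eef_rot: [0.707, -0.03, -0.706, -0.028]
contact_force: [-0.7, 0.4, -0.3]
opening: 0.362
```

{"name": "apply_moves", "arguments": {
  "delta_pos": [
    [0, 0.1, 0],
    [0, 0.2, 0]
  ],
  "yaw": [0, 0],
  "gripper": [36, 36]
}}

```text
clock: 6.15
tool_pos: [0.5113, -0.2673, 0.153]
eef_rot: [0.707, -0.03, -0.706, -0.028]
contact_force: [0.1, -0.3, -0.3]
opening: 0.359
```

{"name": "apply_moves", "arguments": {
  "delta_pos": [
    [0, 0.1, 0],
    [0, 0.2, 0]
  ],
  "yaw": [0, 0],
  "gripper": [36, 36]
}}

```text
clock: 6.32
tool_pos: [0.5111, -0.2693, 0.153]
eef_rot: [0.707, -0.03, -0.706, -0.028]
contact_force: [-1.3, -0.1, -0.1]
opening: 0.358
```

{"name": "apply_moves", "arguments": {
  "delta_pos": [
    [0, 0.1, 0],
    [0, 0.2, 0]
  ],
  "yaw": [0, 0],
  "gripper": [36, 36]
}}

```text
clock: 6.48
tool_pos: [0.511, -0.2709, 0.153]
eef_rot: [0.707, -0.03, -0.707, -0.028]
contact_force: [-0.2, 2.4, 0.3]
opening: 0.357
```

{"name": "apply_moves", "arguments": {
  "delta_pos": [
    [0, 0.1, 0],
    [0, 0.15, 0]
  ],
  "yaw": [0, 0],
  "gripper": [36, 36]
}}

```text
clock: 6.65
tool_pos: [0.5108, -0.2718, 0.1529]
eef_rot: [-0.706, 0.029, 0.707, 0.029]
contact_force: [-0.2, 1.9, 0.2]
opening: 0.359
```

```bash
python3 - <<'E'
from h import *
st()
im=snapshot('wrist');cv2.imwrite('pics/w6.png',im[:,:,::-1])
st()
E
```

```text
t 6.65 pos [ 0.5108 -0.2718  0.1529] F [-0.24  1.91  0.22] open 0.359 q7 -1.27 yawM [-0.081 -0.997  0.001]
t 6.7 pos [ 0.5108 -0.2718  0.1529] F [-0.15  2.02  1.23] open 0.36 q7 -1.27 yawM [-0.082 -0.997  0.001]
```

View pics/w6.png

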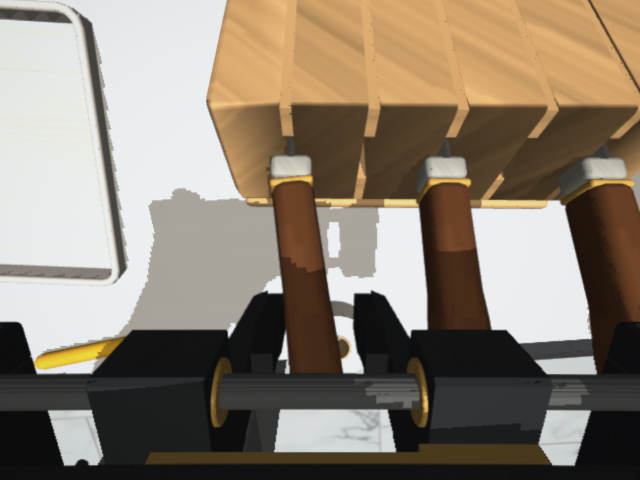

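{"name": "apply_moves", "arguments": {
  "delta_pos": [
    [0, -0.6, 0],
    [-2, -0.6, 0],
    [-5.8, -0.6, 0],
    [-5.8, 1.5, 0],
    [-5.8, 4.5, 0],
    [-5.8, 6.1, 0],
    [-4, 6.1, 0],
    [-3, 6.1, 0]
  ],
  "yaw": [0, 0, 0, 0, 0, 0, 0, 0],
  "gripper": [36, 36, 36, 40, 42, 42, 42, 42]
}}

```text
clock: 7.37
tool_pos: [0.5052, -0.3342, 0.1822]
eef_rot: [-0.706, 0.031, 0.707, 0.029]
contact_force: [-0.1, 0.5, -0.6]
opening: 0.419
```

```bash
python3 - <<'E'
from h import *
st()
im=snapshot('wrist');cv2.imwrite('pics/w7.png',im[:,:,::-1])
E
```

```text
t 7.37 pos [ 0.5052 -0.3342  0.1822] F [-0.13  0.54 -0.65] open 0.419 q7 -1.18 yawM [-0.084 -0.996  0.002]
```

View pics/w7.png

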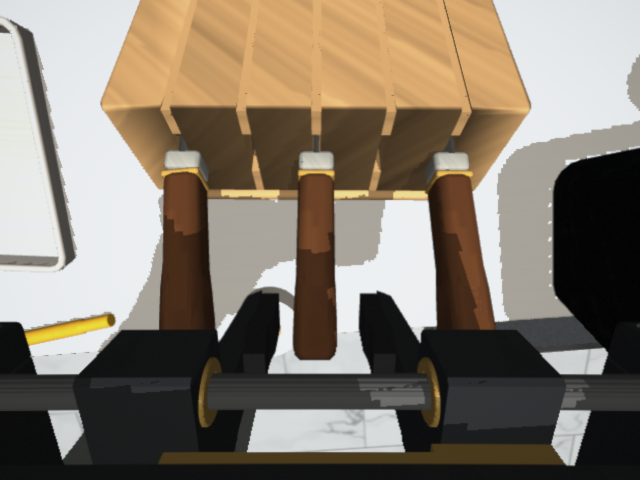

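{"name": "apply_moves", "arguments": {
  "delta_pos": [
    [2, 0, 0],
    [3, 0, 0],
    [3, 0, 0],
    [3, -0.4, 0],
    [3, -0.7, 0],
    [3, -0.8, 0]
  ],
  "yaw": [0, 0, 0, 0, 0, 0],
  "gripper": [42, 42, 42, 42, 42, 42]
}}

```text
clock: 7.92
tool_pos: [0.5058, -0.323, 0.1511]
eef_rot: [-0.706, 0.028, 0.707, 0.029]
contact_force: [-0.8, 0.6, -0.5]
opening: 0.421
```

{"name": "apply_moves", "arguments": {
  "delta_pos": [
    [0, -0.1, 0],
    [0, -0.15, 0]
  ],
  "yaw": [0, 0],
  "gripper": [42, 42]
}}

```text
clock: 8.08
tool_pos: [0.5064, -0.3215, 0.1519]
eef_rot: [-0.706, 0.028, 0.707, 0.029]
contact_force: [-0.3, -0.7, 0.5]
opening: 0.422
```

{"name": "apply_moves", "arguments": {
  "delta_pos": [
    [0, -0.1, 0],
    [0, -0.1, 0]
  ],
  "yaw": [0, 0],
  "gripper": [42, 42]
}}

```text
clock: 8.25
tool_pos: [0.5064, -0.3211, 0.1523]
eef_rot: [-0.706, 0.029, 0.707, 0.028]
contact_force: [-0.6, -1.9, 0.4]
opening: 0.421
```

{"name": "apply_moves", "arguments": {
  "delta_pos": [
    [0, -0.1, 0],
    [0, -0.1, 0]
  ],
  "yaw": [0, 0],
  "gripper": [42, 42]
}}

```text
clock: 8.42
tool_pos: [0.5065, -0.3208, 0.1524]
eef_rot: [-0.706, 0.029, 0.707, 0.028]
contact_force: [0.0, -3.2, -0.5]
opening: 0.422
```

{"name": "apply_moves", "arguments": {
  "delta_pos": [
    [0, -0.15, 0],
    [0, -0.15, 0],
    [0, -0.15, 0]
  ],
  "yaw": [0, 0, 0],
  "gripper": [42, 42, 42]
}}

```text
clock: 8.67
tool_pos: [0.5065, -0.3202, 0.1525]
eef_rot: [-0.706, 0.03, 0.707, 0.028]
contact_force: [-0.0, -4.5, -1.8]
opening: 0.42
```

{"name": "apply_moves", "arguments": {
  "delta_pos": [
    [0, -0.15, 0],
    [0, -0.15, 0]
  ],
  "yaw": [0, 0],
  "gripper": [42, 42]
}}

```text
clock: 8.83
tool_pos: [0.5065, -0.3198, 0.1525]
eef_rot: [0.707, -0.031, -0.706, -0.028]
contact_force: [0.2, -5.4, -2.1]
opening: 0.419
```

{"name": "apply_moves", "arguments": {
  "delta_pos": [
    [0, 0.5, 0],
    [0, 1.0, 0],
    [0, 1.5, 0],
    [0, 2.0, 0],
    [0, 2.2, 0],
    [0, 2.3, 0]
  ],
  "yaw": [0, 0, 0, 0, 0, 0],
  "gripper": [42, 42, 42, 42, 42, 42]
}}

```text
clock: 9.33
tool_pos: [0.5045, -0.3426, 0.1525]
eef_rot: [-0.706, 0.031, 0.707, 0.028]
contact_force: [-0.1, 0.5, -0.5]
opening: 0.42
```

{"name": "apply_moves", "arguments": {
  "delta_pos": [
    [0, 0.1, 0],
    [0, 0.1, 0]
  ],
  "yaw": [0, 0],
  "gripper": [42, 42]
}}

```text
clock: 9.5
tool_pos: [0.5044, -0.3431, 0.1524]
eef_rot: [-0.706, 0.03, 0.707, 0.028]
contact_force: [-0.9, 1.5, -0.0]
opening: 0.419
```

{"name": "apply_moves", "arguments": {
  "delta_pos": [
    [0, 0.15, 0],
    [0, 0.15, 0]
  ],
  "yaw": [0, 0],
  "gripper": [42, 42]
}}

```text
clock: 9.67
tool_pos: [0.5043, -0.3437, 0.1524]
eef_rot: [-0.706, 0.03, 0.707, 0.029]
contact_force: [-0.5, 3.1, 1.6]
opening: 0.422
```

{"name": "apply_moves", "arguments": {
  "delta_pos": [
    [0, 0.15, 0],
    [0, 0.15, 0]
  ],
  "yaw": [0, 0],
  "gripper": [42, 42]
}}

```text
clock: 9.83
tool_pos: [0.5042, -0.3442, 0.1523]
eef_rot: [-0.706, 0.029, 0.707, 0.029]
contact_force: [-0.2, 3.7, 2.2]
opening: 0.421
```

{"name": "apply_moves", "arguments": {
  "delta_pos": [
    [0, 0.2, 0],
    [0, 0.2, 0],
    [0, 0.2, 0]
  ],
  "yaw": [0, 0, 0],
  "gripper": [42, 42, 42]
}}

```text
clock: 10.08
tool_pos: [0.5041, -0.3447, 0.1523]
eef_rot: [-0.706, 0.028, 0.707, 0.029]
contact_force: [-0.7, 6.4, 3.7]
opening: 0.422
```

{"name": "apply_moves", "arguments": {
  "delta_pos": [
    [0, -0.6, 0],
    [0, -1.2, 0],
    [-2, -1.2, 0],
    [-5.5, -1.2, 0],
    [-5.5, 1.5, 0],
    [-5.5, 4.5, 0],
    [-5.5, 6.3, 0],
    [-3, 6.3, 0],
    [-2.5, 6.3, 0]
  ],
  "yaw": [0, 0, 0, 0, 0, 0, 0, 0, 0],
  "gripper": [42, 42, 42, 42, 42, 42, 42, 42, 42]
}}

```text
clock: 10.83
tool_pos: [0.497, -0.4089, 0.1748]
eef_rot: [-0.705, 0.029, 0.708, 0.03]
contact_force: [-0.5, 1.2, -1.6]
opening: 0.421
```

```bash
python3 - <<'E'
from h import *
st()
im=snapshot('wrist');cv2.imwrite('pics/w8.png',im[:,:,::-1])
E
```

```text
t 10.83 pos [ 0.497  -0.4089  0.1748] F [-0.52  1.21 -1.57] open 0.421 q7 -1.08 yawM [-0.084 -0.997 -0.002]
```

View pics/w8.png

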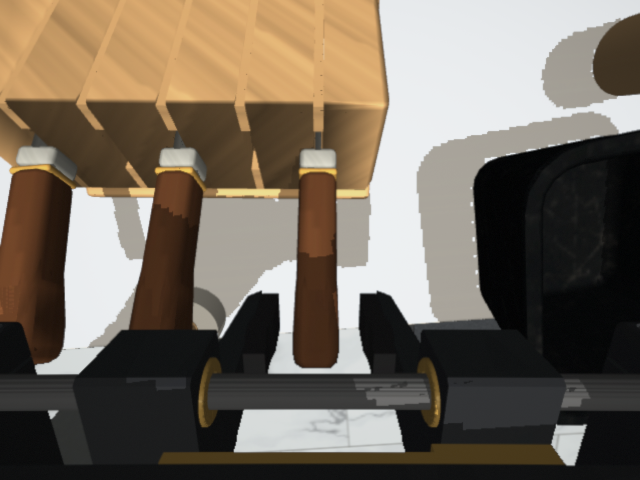

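{"name": "apply_moves", "arguments": {
  "delta_pos": [
    [1.5, 0, 0],
    [2.4, 0, 0],
    [2.4, -0.3, 0],
    [2.4, -0.6, 0],
    [2.4, -0.8, 0]
  ],
  "yaw": [0, 0, 0, 0, 0],
  "gripper": [42, 42, 42, 42, 42]
}}

```text
clock: 11.3
tool_pos: [0.4984, -0.3981, 0.1512]
eef_rot: [-0.704, 0.027, 0.709, 0.03]
contact_force: [-0.2, -0.4, -0.8]
opening: 0.421
```

{"name": "apply_moves", "arguments": {
  "delta_pos": [
    [0, -0.1, 0],
    [0, -0.2, 0]
  ],
  "yaw": [0, 0],
  "gripper": [42, 42]
}}

```text
clock: 11.47
tool_pos: [0.4989, -0.3966, 0.1521]
eef_rot: [-0.705, 0.027, 0.708, 0.029]
contact_force: [-0.3, -1.9, -1.3]
opening: 0.421
```

{"name": "apply_moves", "arguments": {
  "delta_pos": [
    [0, -0.15, 0],
    [0, -0.15, 0]
  ],
  "yaw": [0, 0],
  "gripper": [42, 42]
}}

```text
clock: 11.63
tool_pos: [0.499, -0.3962, 0.1527]
eef_rot: [-0.705, 0.028, 0.708, 0.029]
contact_force: [0.1, -3.9, -1.3]
opening: 0.418
```

{"name": "apply_moves", "arguments": {
  "delta_pos": [
    [0, -0.15, 0],
    [0, -0.15, 0]
  ],
  "yaw": [0, 0],
  "gripper": [42, 42]
}}

```text
clock: 11.8
tool_pos: [0.499, -0.3958, 0.1529]
eef_rot: [-0.705, 0.029, 0.708, 0.028]
contact_force: [-0.7, -5.7, -2.0]
opening: 0.423
```

Sound on the left side. Now to the right.

{"name": "apply_moves", "arguments": {
  "delta_pos": [
    [0, 0.5, 0],
    [0, 1.0, 0],
    [0, 1.5, 0],
    [0, 2.0, 0],
    [0, 2.2, 0],
    [0, 2.3, 0]
  ],
  "yaw": [0, 0, 0, 0, 0, 0],
  "gripper": [42, 42, 42, 42, 42, 42]
}}

```text
clock: 12.3
tool_pos: [0.497, -0.4187, 0.1528]
eef_rot: [-0.705, 0.029, 0.708, 0.029]
contact_force: [-0.9, 1.0, 0.3]
opening: 0.423
```

{"name": "apply_moves", "arguments": {
  "delta_pos": [
    [0, 0.15, 0],
    [0, 0.15, 0]
  ],
  "yaw": [0, 0],
  "gripper": [42, 42]
}}

```text
clock: 12.47
tool_pos: [0.4969, -0.4193, 0.1527]
eef_rot: [-0.705, 0.028, 0.708, 0.029]
contact_force: [-0.9, 3.0, 2.5]
opening: 0.424
```

{"name": "apply_moves", "arguments": {
  "delta_pos": [
    [0, 0.2, 0],
    [0, 0.2, 0]
  ],
  "yaw": [0, 0],
  "gripper": [42, 42]
}}

```text
clock: 12.63
tool_pos: [0.4968, -0.4199, 0.1526]
eef_rot: [-0.705, 0.027, 0.708, 0.03]
contact_force: [-1.4, 4.0, 2.6]
opening: 0.423
```

{"name": "apply_moves", "arguments": {
  "delta_pos": [
    [0, 0.2, 0],
    [0, 0.2, 0],
    [0, 0.2, 0]
  ],
  "yaw": [0, 0, 0],
  "gripper": [42, 42, 42]
}}

```text
clock: 12.88
tool_pos: [0.4968, -0.4203, 0.1525]
eef_rot: [-0.705, 0.026, 0.709, 0.03]
contact_force: [-0.9, 6.1, 3.0]
opening: 0.421
```

{"name": "apply_moves", "arguments": {
  "delta_pos": [
    [0, -0.6, 0],
    [0, -1.2, 0],
    [-3, -1.2, 0],
    [-5.7, -1.2, 0],
    [-5.7, -5, 0],
    [-5.7, -9, -0.2],
    [-5.7, -13, -0.3],
    [-5.7, -16, -0.4],
    [-5.7, -16.5, -0.4],
    [-5.7, -16.5, -0.4]
  ],
  "yaw": [0, 0, 0, 0, 0, 0, 0, 0, 0, 0],
  "gripper": [42, 42, 42, 42, 45, 50, 55, 55, 55, 55]
}}

```text
clock: 13.72
tool_pos: [0.5153, -0.2537, 0.2108]
eef_rot: [-0.705, 0.024, 0.708, 0.029]
contact_force: [-0.5, -1.4, -0.3]
opening: 0.552
```

```bash
python3 - <<'E'
from h import *
s=st()
print(tool([.514,-.2563,.150],s))
im=snapshot('wrist');cv2.imwrite('pics/w9.png',im[:,:,::-1])
E
```

```text
t 13.72 pos [ 0.5153 -0.2537  0.2108] F [-0.52 -1.37 -0.34] open 0.552 q7 -1.29 yawM [-0.075 -0.997 -0.006]
[6.08 0.3  0.08]
```

View pics/w9.png

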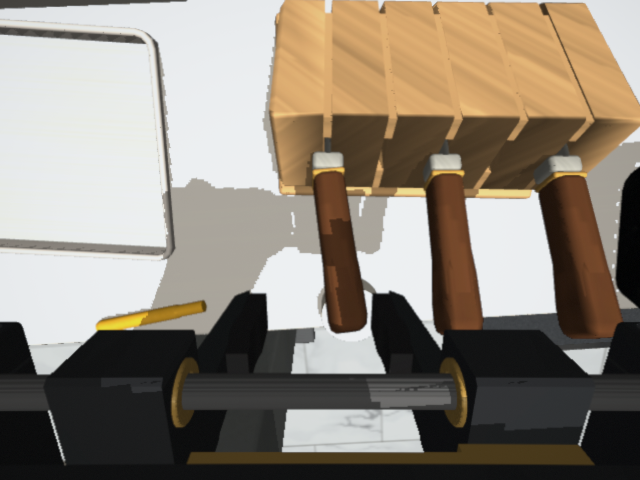

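{"name": "apply_moves", "arguments": {
  "delta_pos": [
    [1, 0.5, 0.1],
    [4, 0.5, 0.1],
    [6.1, 0.5, 0.1],
    [6.1, 0.5, 0.1],
    [6.1, 0.3, 0.1],
    [6.1, 0.3, 0.1],
    [6.1, 0.3, 0.1],
    [6.1, 0.3, 0.1],
    [6.1, 0.3, 0.1]
  ],
  "yaw": [0, 0, 0, 0, 0, 0, 0, 0, 0],
  "gripper": [55, 55, 55, 40, 32, 28, 15, 10, 10],
  "force": 45
}}

```text
clock: 14.52
tool_pos: [0.5137, -0.2599, 0.1509]
eef_rot: [-0.706, 0.027, 0.708, 0.029]
contact_force: [0.9, -1.6, 1.2]
opening: 0.232
```

```bash
python3 - <<'E'
from h import *
s=st()
im=snapshot('wrist');cv2.imwrite('pics/w10.png',im[:,:,::-1])
im=snapshot('scene');cv2.imwrite('pics/s10.png',cv2.resize(im[100:300,250:500],(750,600))[:,:,::-1])
E
```

```text
t 14.52 pos [ 0.5137 -0.2599  0.1509] F [ 0.92 -1.64  1.16] open 0.232 q7 -1.29 yawM [-0.079 -0.997 -0.003]
```

View pics/w10.png

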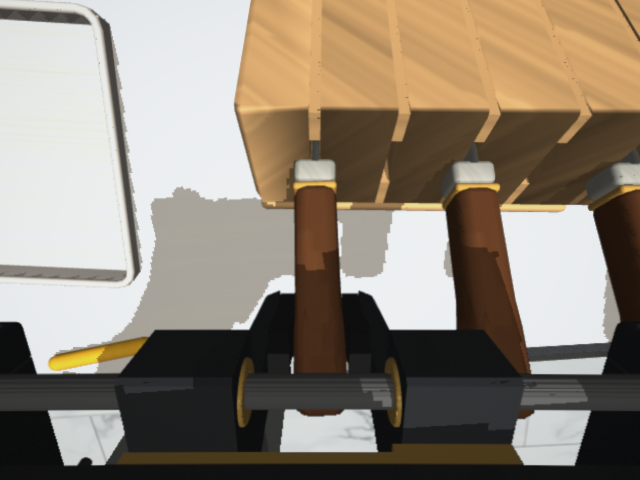

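View pics/s10.png

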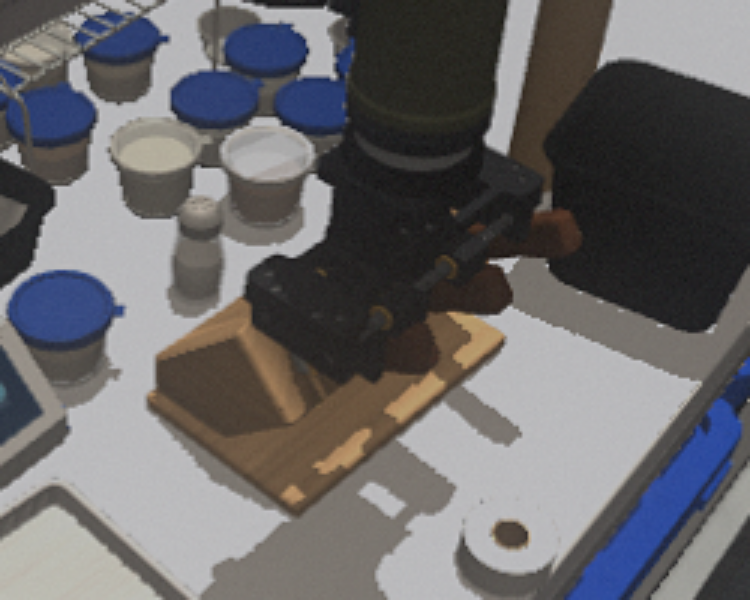

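{"name": "apply_moves", "arguments": {
  "delta_pos": [
    [-0.5, 0, 0.5],
    [-1.2, 0, 1.2],
    [-2, 0, 2],
    [-3, 0, 3],
    [-4, 0, 4]
  ],
  "yaw": [0, 0, 0, 0, 0],
  "gripper": [10, 10, 10, 10, 10],
  "force": 50
}}

```text
clock: 15.03
tool_pos: [0.4724, -0.2566, 0.1918]
eef_rot: [-0.705, 0.026, 0.708, 0.029]
contact_force: [-0.0, -0.5, -1.1]
opening: 0.227
```

```bash
python3 - <<'E'
from h import *
s=st()
im=snapshot('wrist');cv2.imwrite('pics/w11.png',im[:,:,::-1])
E
```

```text
t 15.03 pos [ 0.4724 -0.2566  0.1918] F [-0.04 -0.53 -1.11] open 0.227 q7 -1.27 yawM [-0.079 -0.997 -0.004]
```

View pics/w11.png

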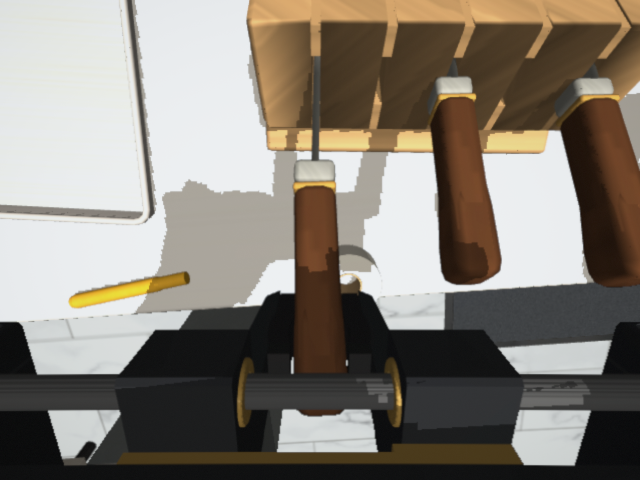

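The knife slides out with the gripper and its pose relative to the jaws is unchanged. I continue.

{"name": "apply_moves", "arguments": {
  "delta_pos": [
    [-1, 0, 1],
    [-2.2, 0, 2.2],
    [-3.4, 0, 3.4],
    [-4.6, 0, 4.6],
    [-5.8, 0, 5.8],
    [-7, 0, 6.5],
    [-9, 0, 6.5],
    [-10, 0, 6.5]
  ],
  "yaw": [0, 0, 0, 0, 0, 0, 0, 0],
  "gripper": [10, 10, 10, 10, 10, 10, 10, 10]
}}

```text
clock: 15.75
tool_pos: [0.4057, -0.2526, 0.296]
eef_rot: [-0.706, 0.028, 0.707, 0.029]
contact_force: [-0.3, -0.8, -1.5]
opening: 0.229
```

```bash
python3 - <<'E'
from h import *
s=st()
im=snapshot('wrist');cv2.imwrite('pics/w12.png',im[:,:,::-1])
im=snapshot('scene');cv2.imwrite('pics/s12.png',im[:,:,::-1])
print(s['q'].round(2))
E
```

```text
t 15.75 pos [ 0.4057 -0.2526  0.296 ] F [-0.3  -0.82 -1.51] open 0.229 q7 -1.22 yawM [-0.081 -0.997 -0.002]
[ 0.49  0.44 -0.04  1.94  0.02  0.77 -1.22]
```

View pics/w12.png

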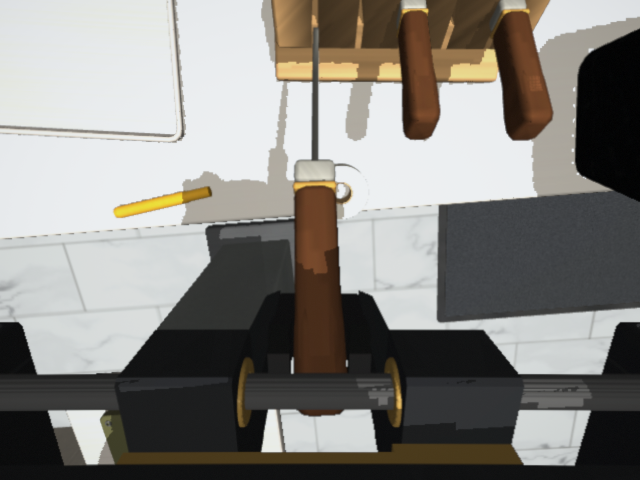

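View pics/s12.png

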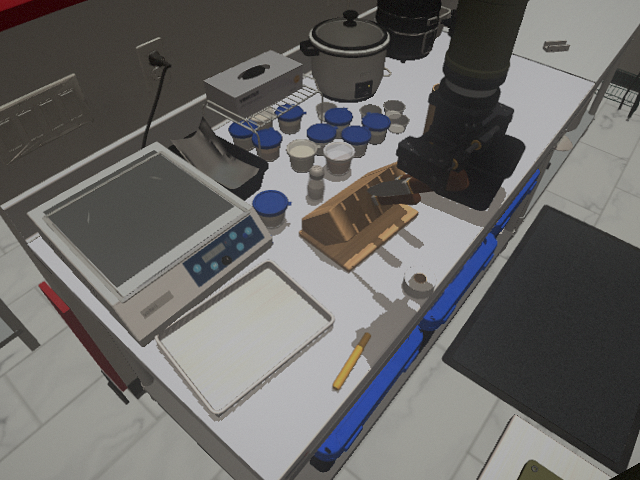

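{"name": "apply_moves", "arguments": {
  "delta_pos": [
    [0, -2, -1],
    [0, -4.5, -2.5],
    [0, -7, -4],
    [0, -9.5, -5.5],
    [0, -12, -7],
    [0, -15, -8.5],
    [0, -18, -10],
    [0, -21, -12],
    [0, -24, -13.5],
    [0, -25.4, -14.3]
  ],
  "yaw": [-0.08, -0.18, -0.28, -0.38, -0.48, -0.58, -0.68, -0.78, -0.88, -0.98],
  "gripper": [10, 10, 10, 10, 10, 10, 10, 10, 10, 10]
}}

```text
clock: 16.68
tool_pos: [0.5711, -0.0057, 0.2954]
eef_rot: [0.636, 0.312, -0.634, 0.309]
contact_force: [0.2, 1.4, -1.7]
opening: 0.231
```

```bash
cat >> h.py <<'E'
C=np.array([.592,.014,0]);psi=-.105
ex=np.array([np.cos(psi),np.sin(psi),0]);ey=np.array([-np.sin(psi),np.cos(psi),0])
def plan(xp,yp,z,s):
    M=R.from_quat(s['eef_rot']).as_matrix(); b=M.T@(-ey)  # want tool z = -tip dir => -ey (handle side)
    print('shift',tool(C+xp*ex+yp*ey+[0,0,z],s),'yaw',np.arctan2(-b[1],b[2]))
    d=s['tool_pos']-C; print("tray frame",(d@ex).round(4),(d@ey).round(4))
E
python3 - <<'E'
from h import *
s=st();plan(-.02,-.027,.2,s);print(s['q'].round(2))
im=snapshot('wrist');cv2.imwrite('pics/w13.png',im[:,:,::-1])
E
```

```text
t 16.68 pos [ 0.5711 -0.0057  0.2954] F [ 0.15  1.36 -1.68] open 0.231 q7 -0.93 yawM [ 0.789 -0.614 -0.002]
shift [9.53 0.19 0.55] yaw -0.5561376540747934
tray frame -0.0187 -0.0218
[ 0.12  0.58 -0.32  1.68  0.21  0.92 -0.93]
```

View pics/w13.png

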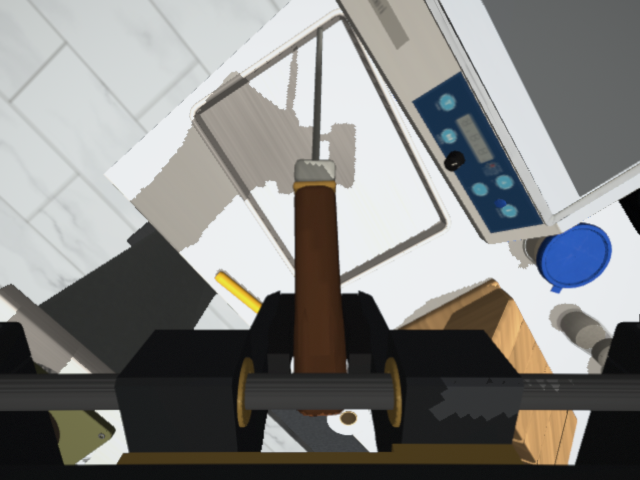

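{"name": "apply_moves", "arguments": {
  "delta_pos": [
    [0, 0, 0],
    [0, 0.2, 0.4],
    [0, 0.2, 0.5],
    [1, 0.2, 0.5],
    [3, 0.2, 0.5],
    [5, 0.2, 0.5],
    [7, 0.2, 0.5],
    [9, 0.2, 0.5],
    [9.5, 0.2, 0.5]
  ],
  "yaw": [-0.1, -0.2, -0.3, -0.4, -0.5, -0.55, -0.55, -0.55, -0.55],
  "gripper": [10, 10, 10, 10, 10, 10, 10, 10, 10]
}}

```text
clock: 17.48
tool_pos: [0.5679, -0.0093, 0.1966]
eef_rot: [-0.525, -0.476, 0.525, -0.471]
contact_force: [-0.4, -0.5, -1.7]
opening: 0.226
```

```bash
python3 - <<'E'
from h import *
s=st();plan(-.02,-.027,.122,s);print(s['q'].round(2))
im=snapshot('wrist');cv2.imwrite('pics/w14.png',im[:,:,::-1])
im=snapshot('scene');cv2.imwrite('pics/s14.png',cv2.resize(im[180:430,110:430],(768,600))[:,:,::-1])
E
```

```text
t 17.48 pos [ 0.5679 -0.0093  0.1966] F [-0.43 -0.52 -1.66] open 0.226 q7 -0.55 yawM [ 0.995 -0.104 -0.006]
shift [7.46 0.19 0.17] yaw 0.0006079935928156256
tray frame -0.0215 -0.0257
[ 0.18  0.71 -0.42  1.79  0.4   0.73 -0.55]
```

View pics/w14.png

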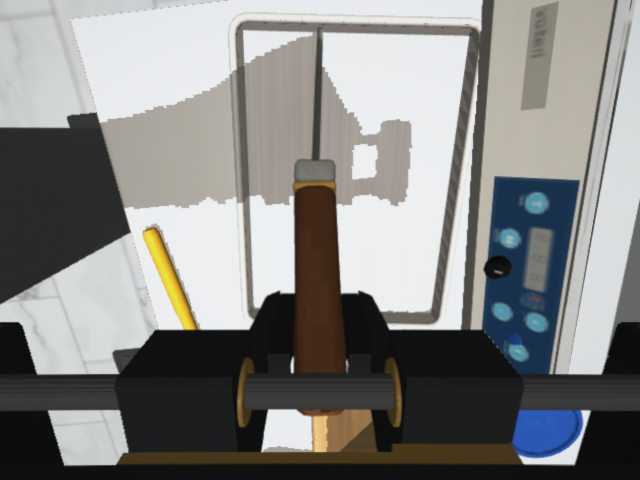

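View pics/s14.png

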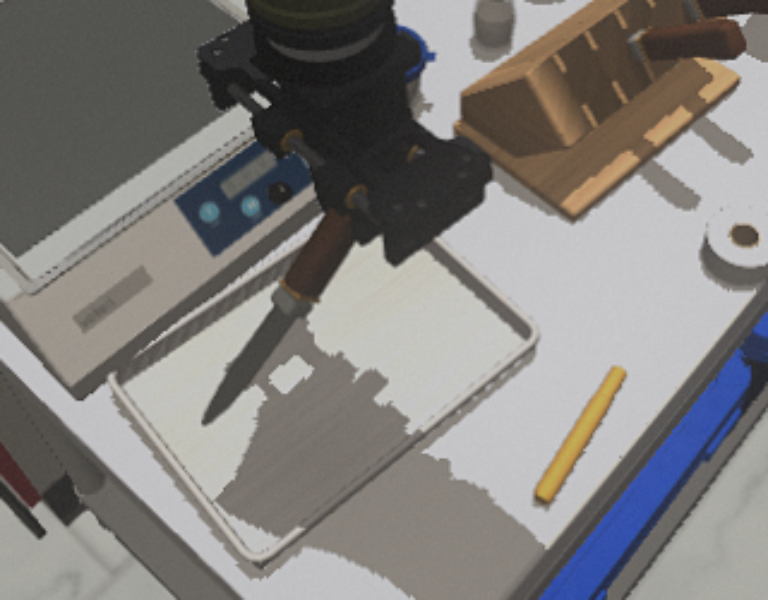

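{"name": "apply_moves", "arguments": {
  "delta_pos": [
    [2, 0.1, 0.1],
    [4, 0.2, 0.1],
    [5.5, 0.2, 0.1],
    [6, 0.2, 0.1],
    [6.2, 0.2, 0.1],
    [6.2, 0.2, 0.1]
  ],
  "yaw": [0, 0, 0, 0, 0, 0],
  "gripper": [10, 10, 10, 10, 10, 10]
}}

```text
clock: 18.08
tool_pos: [0.5717, -0.0095, 0.1376]
eef_rot: [0.527, 0.475, -0.524, 0.471]
contact_force: [-0.7, -0.5, -0.9]
opening: 0.227
```

{"name": "apply_moves", "arguments": {
  "delta_pos": [
    [0.4, 0, 0],
    [0.8, 0, 0]
  ],
  "yaw": [0, 0],
  "gripper": [10, 10],
  "force": 15
}}

```text
clock: 18.25
tool_pos: [0.5729, -0.0094, 0.1308]
eef_rot: [0.528, 0.474, -0.523, 0.472]
contact_force: [-0.1, -0.6, -1.3]
opening: 0.234
```

{"name": "apply_moves", "arguments": {
  "delta_pos": [
    [0.3, 0, 0],
    [0.6, 0, 0],
    [0.6, 0, 0]
  ],
  "yaw": [0, 0, 0],
  "gripper": [10, 10, 10]
}}

```text
clock: 18.5
tool_pos: [0.5727, -0.0093, 0.1244]
eef_rot: [0.527, 0.474, -0.523, 0.472]
contact_force: [0.2, 0.7, -1.3]
opening: 0.236
```

{"name": "apply_moves", "arguments": {
  "delta_pos": [
    [0.3, 0, 0],
    [0.5, 0, 0],
    [0.5, 0, 0]
  ],
  "yaw": [0, 0, 0],
  "gripper": [10, 10, 10]
}}

```text
clock: 18.75
tool_pos: [0.5724, -0.0093, 0.1189]
eef_rot: [0.527, 0.475, -0.524, 0.472]
contact_force: [0.7, -0.8, -1.4]
opening: 0.239
```

```bash
python3 - <<'E'
from h import *
s=st();plan(-.02,-.03,.115,s)
im=snapshot('wrist');cv2.imwrite('pics/w15.png',im[:,:,::-1])
im=snapshot('scene');cv2.imwrite('pics/s15.png',cv2.resize(im[180:430,110:430],(768,600))[:,:,::-1])
E
```

```text
t 18.75 pos [ 0.5724 -0.0093  0.1189] F [ 0.73 -0.83 -1.37] open 0.239 q7 -0.61 yawM [ 0.995 -0.104  0.   ]
shift [ 0.39 -0.3   0.48] yaw 0.0005551102784304499
tray frame -0.017 -0.0253
```

View pics/s15.png

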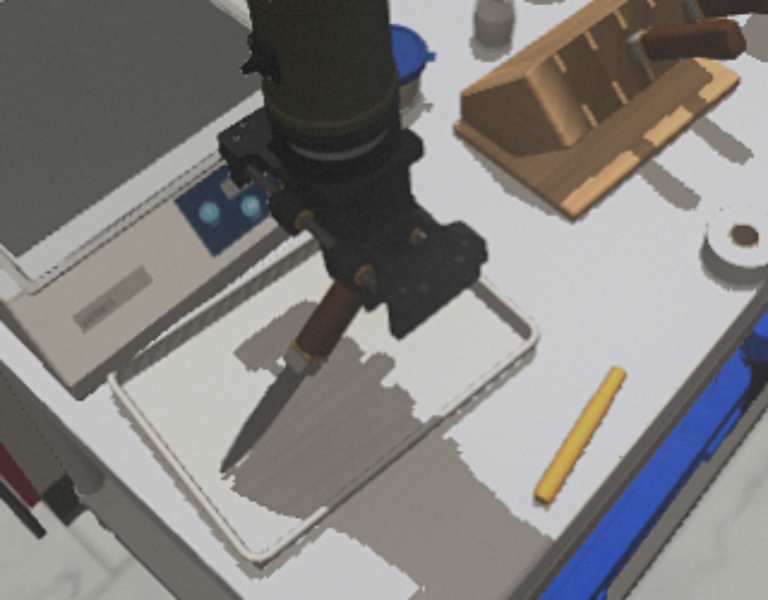

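{"name": "apply_moves", "arguments": {
  "delta_pos": [
    [0.4, 0, 0],
    [0.8, 0, 0.1],
    [0.8, 0, 0.1]
  ],
  "yaw": [0, 0, 0],
  "gripper": [10, 10, 10]
}}

```text
clock: 19.1
tool_pos: [0.5722, -0.0105, 0.1105]
eef_rot: [0.527, 0.475, -0.524, 0.472]
contact_force: [-0.4, -0.0, -1.0]
opening: 0.234
```

{"name": "apply_moves", "arguments": {
  "delta_pos": [
    [0.4, 0, 0.2],
    [0.8, 0, 0.5],
    [0.8, 0, 0.5]
  ],
  "yaw": [0, 0, 0],
  "gripper": [10, 10, 10],
  "force": 12
}}

```text
clock: 19.35
tool_pos: [0.5711, -0.0163, 0.1016]
eef_rot: [0.527, 0.475, -0.525, 0.471]
contact_force: [-0.7, 0.6, -0.4]
opening: 0.237
```

{"name": "apply_moves", "arguments": {
  "delta_pos": [
    [0.4, 0, 0.3],
    [0.8, 0, 0.6],
    [0.8, 0, 0.6]
  ],
  "yaw": [0, 0, 0],
  "gripper": [10, 10, 10]
}}

```text
clock: 19.6
tool_pos: [0.5699, -0.0233, 0.0926]
eef_rot: [0.527, 0.474, -0.525, 0.471]
contact_force: [-0.2, 0.4, 0.4]
opening: 0.241
```

```bash
python3 - <<'E'
from h import *
s=st();plan(-.02,-.03,.115,s)
im=snapshot('wrist');cv2.imwrite('pics/w16.png',im[:,:,::-1])
im=snapshot('scene');cv2.imwrite('pics/s16.png',cv2.resize(im[180:430,110:430],(768,600))[:,:,::-1])
E
```

```text
t 19.6 pos [ 0.5699 -0.0233  0.0926] F [-0.19  0.42  0.42] open 0.241 q7 -0.62 yawM [ 0.994 -0.106 -0.003]
shift [-2.23 -0.2  -0.95] yaw -0.0016825969241689414
tray frame -0.0181 -0.0394
```

View pics/s16.png

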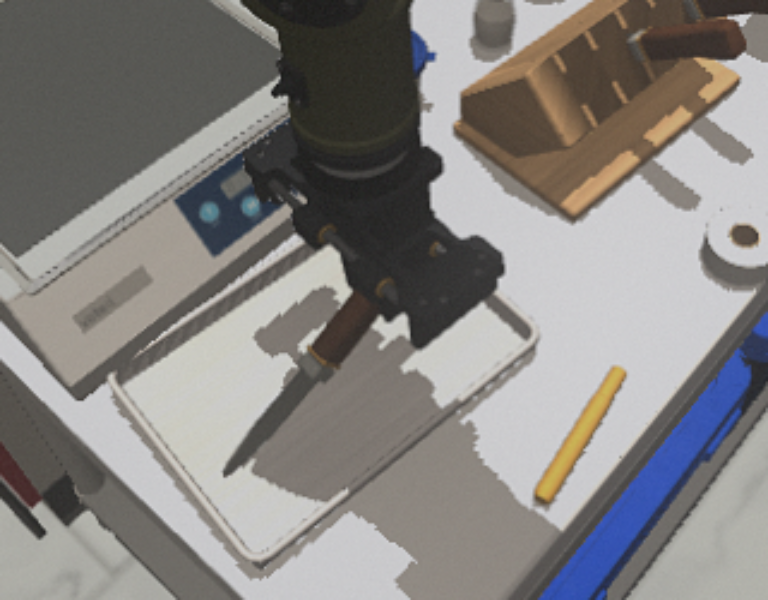

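View pics/w16.png

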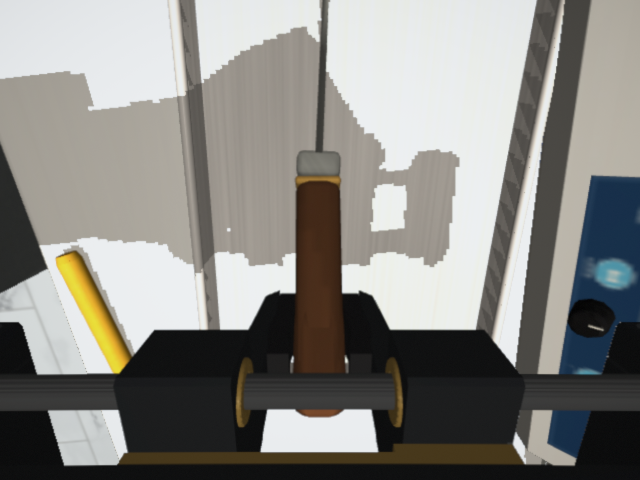

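{"name": "apply_moves", "arguments": {
  "delta_pos": [
    [0.5, 0, 0.3],
    [1, 0, 0.6],
    [1.5, 0, 0.9],
    [2, 0, 1.2],
    [2, 0, 1.2]
  ],
  "yaw": [0, 0, 0, 0, 0],
  "gripper": [10, 10, 10, 10, 10]
}}

```text
clock: 20.12
tool_pos: [0.5682, -0.0357, 0.072]
eef_rot: [0.526, 0.474, -0.526, 0.471]
contact_force: [-0.1, -0.4, -0.1]
opening: 0.236
```

{"name": "apply_moves", "arguments": {
  "delta_pos": [
    [0.5, 0, 0.2],
    [1, 0, 0.4],
    [1.5, 0, 0.6],
    [2, 0, 0.8],
    [2, 0, 0.8]
  ],
  "yaw": [0, 0, 0, 0, 0],
  "gripper": [10, 10, 10, 10, 10]
}}

```text
clock: 20.53
tool_pos: [0.5666, -0.0441, 0.0508]
eef_rot: [-0.526, -0.475, 0.527, -0.47]
contact_force: [1.4, 0.7, -0.5]
opening: 0.239
```

```bash
python3 - <<'E'
from h import *
s=st();plan(-.02,-.03,.115,s)
im=snapshot('wrist');cv2.imwrite('pics/w17.png',im[:,:,::-1])
im=snapshot('scene');cv2.imwrite('pics/s17.png',cv2.resize(im[180:430,110:430],(768,600))[:,:,::-1])
E
```

```text
t 20.53 pos [ 0.5666 -0.0441  0.0508] F [ 1.35  0.68 -0.49] open 0.239 q7 -0.62 yawM [ 0.994 -0.107 -0.005]
shift [-6.41 -0.13 -3.07] yaw -0.0026490370865419684
tray frame -0.0192 -0.0604
```

View pics/s17.png

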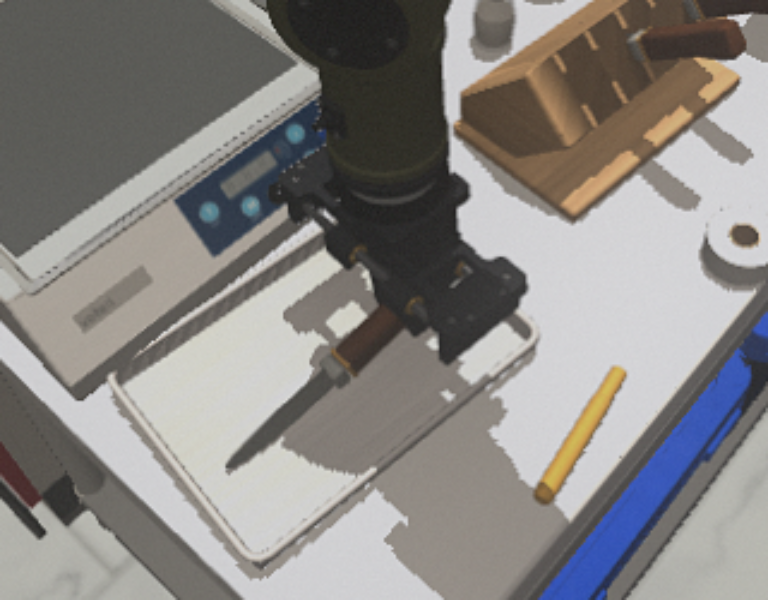

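{"name": "apply_moves", "arguments": {
  "delta_pos": [
    [0.5, 0, 0.1],
    [1, 0, 0.2],
    [1.5, 0, 0.3],
    [2, 0, 0.35],
    [2, 0, 0.35]
  ],
  "yaw": [0, 0, 0, 0, 0],
  "gripper": [10, 10, 10, 10, 10]
}}

```text
clock: 21.05
tool_pos: [0.5659, -0.0476, 0.0305]
eef_rot: [-0.526, -0.475, 0.527, -0.47]
contact_force: [0.5, -1.3, -0.3]
opening: 0.237
```

{"name": "apply_moves", "arguments": {
  "delta_pos": [
    [0.4, 0, 0.05],
    [0.7, 0, 0.1],
    [0.7, 0, 0.1]
  ],
  "yaw": [0, 0, 0],
  "gripper": [10, 10, 10]
}}

```text
clock: 21.3
tool_pos: [0.5656, -0.0484, 0.0229]
eef_rot: [-0.525, -0.475, 0.527, -0.47]
contact_force: [-0.7, 0.2, -0.8]
opening: 0.24
```

```bash
python3 - <<'E'
from h import *
s=st();plan(-.02,-.03,.115,s)
im=snapshot('wrist');cv2.imwrite('pics/w18.png',im[:,:,::-1])
im=snapshot('scene');cv2.imwrite('pics/s18.png',cv2.resize(im[180:430,110:430],(768,600))[:,:,::-1])
E
```

```text
t 21.3 pos [ 0.5656 -0.0484  0.0229] F [-0.68  0.17 -0.76] open 0.24 q7 -0.63 yawM [ 0.994 -0.107 -0.007]
shift [-9.2  -0.09 -3.51] yaw -0.00264712626808657
tray frame -0.0198 -0.0648
```

View pics/s18.png

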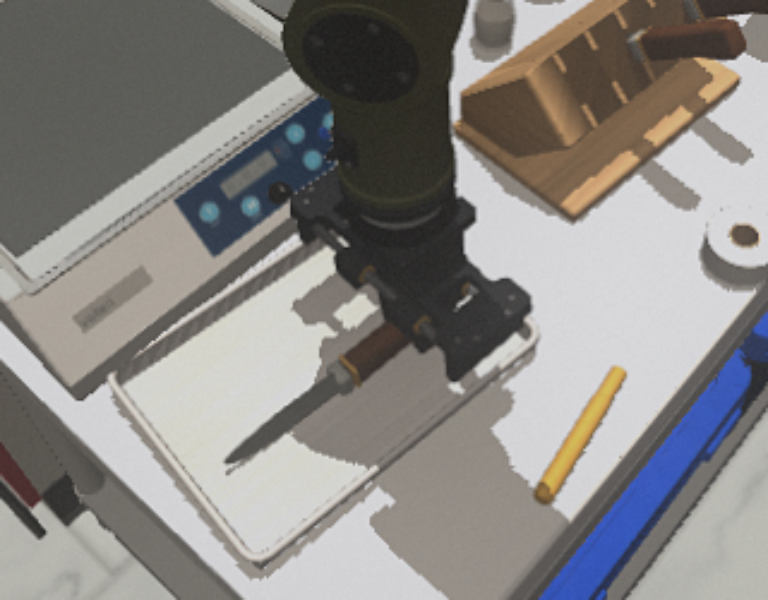

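View pics/w18.png

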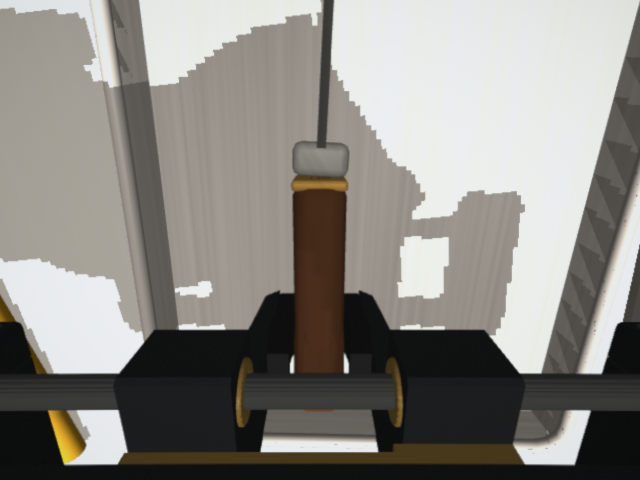

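{"name": "apply_moves", "arguments": {
  "delta_pos": [
    [0.2, 0, 0],
    [0.4, 0, 0],
    [0.4, 0, 0],
    [0.4, 0, 0],
    [0.4, 0, 0],
    [0.3, 0, 0],
    [0.3, 0, 0]
  ],
  "yaw": [0, 0, 0, 0, 0, 0, 0],
  "gripper": [10, 10, 10, 28, 40, 60, 80],
  "force": 5
}}

```text
clock: 21.98
tool_pos: [0.5658, -0.0483, 0.0205]
eef_rot: [-0.526, -0.475, 0.527, -0.47]
contact_force: [0.2, 0.4, 0.1]
opening: 0.479
```

```bash
python3 - <<'E'
from h import *
s=st()
im=snapshot('wrist');cv2.imwrite('pics/w19.png',im[:,:,::-1])
E
```

```text
t 21.98 pos [ 0.5658 -0.0483  0.0205] F [0.25 0.44 0.07] open 0.479 q7 -0.63 yawM [ 0.994 -0.107 -0.006]
```

View pics/w19.png

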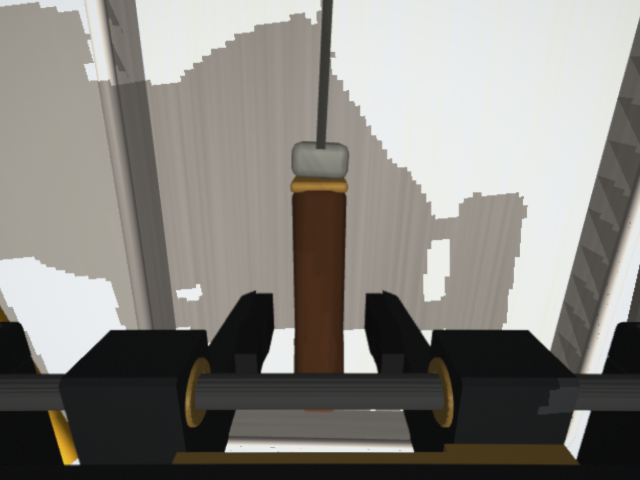

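{"name": "apply_moves", "arguments": {
  "delta_pos": [
    [0, 0, 0],
    [0, 0, 0],
    [0, 0, 0],
    [-1, 0, 0],
    [-3, 0, 0],
    [-6, 0, 0],
    [-9, 0, 0],
    [-12, 0, 0],
    [-15, 0, 0],
    [-15, 0, 0]
  ],
  "yaw": [0, 0, 0, 0, 0, 0, 0, 0, 0, 0],
  "gripper": [80, 80, 80, 80, 80, 80, 80, 80, 80, 80]
}}

```text
clock: 22.87
tool_pos: [0.5699, -0.0486, 0.1765]
eef_rot: [0.528, 0.472, -0.524, 0.472]
contact_force: [1.0, 0.3, 0.0]
opening: 0.802
```

```bash
python3 - <<'E'
from h import *
s=st()
im=snapshot('wrist');cv2.imwrite('pics/w20.png',im[:,:,::-1])
im=snapshot('scene');cv2.imwrite('pics/s20.png',im[:,:,::-1])
im=snapshot('top');cv2.imwrite('pics/t20.png',im[:,:,::-1])
E
```

```text
t 22.87 pos [ 0.5699 -0.0486  0.1765] F [1.04 0.28 0.  ] open 0.802 q7 -0.52 yawM [ 0.994 -0.108  0.004]
```

View pics/w20.png

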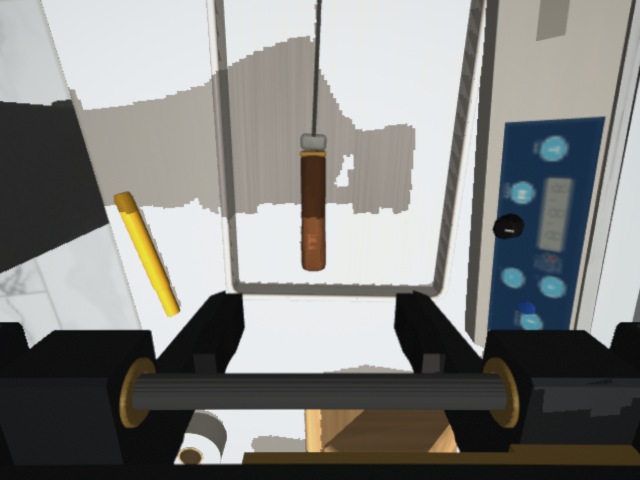

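View pics/s20.png

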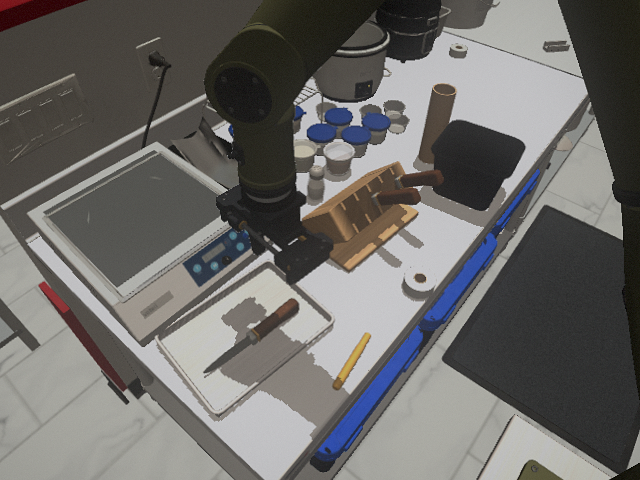

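View pics/t20.png

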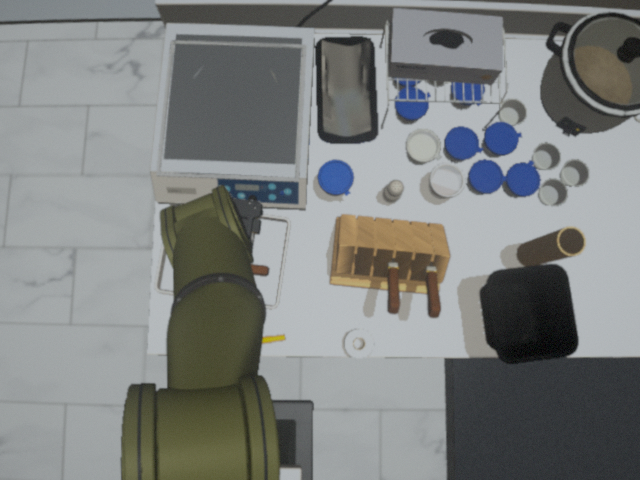

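{"name": "apply_moves", "arguments": {
  "delta_pos": [
    [-3, 0, 0],
    [-6, 0, -1],
    [-8, 0, -3],
    [-9, 0, -5],
    [-9, 0, -6],
    [-9, 0, -6]
  ],
  "yaw": [0, 0, 0, 0, 0, 0],
  "gripper": [80, 80, 80, 80, 80, 80]
}}

```text
clock: 23.52
tool_pos: [0.5728, 0.0132, 0.26]
eef_rot: [-0.525, -0.477, 0.526, -0.471]
contact_force: [-0.1, 0.7, -0.1]
opening: 0.801
```

```bash
python3 - <<'E'
from h import *
s=st()
im=snapshot('wrist');cv2.imwrite('pics/w21.png',im[:,:,::-1])
p=camera_params('wrist');np.save('p21.npy',p,allow_pickle=True)
im=snapshot('scene');cv2.imwrite('pics/s21.png',cv2.resize(im[270:400,180:340],(800,600))[:,:,::-1])
for c in('wrist','scene'):
    for t in('knife_2_tip','knife_2_grip','knife_2_handle','knife'):
        try: print(c,t,[(round(x['score'],2),[round(float(v),1) for v in x['pixel']]) for x in spot_point(t,c)][:4])
        except Exception as e: pass
E
```

```text
t 23.52 pos [0.5728 0.0132 0.26  ] F [-0.13  0.66 -0.13] open 0.801 q7 -0.54 yawM [ 0.995 -0.103 -0.007]
wrist knife_2_tip [(0.57, [328.5, 98.3])]
wrist knife_2_grip [(0.77, [319.1, 247.0])]
wrist knife [(0.67, [321.8, 190.3])]
scene knife_2_tip [(0.76, [201.7, 372.2])]
scene knife_2_grip [(0.93, [277.8, 319.4])]
scene knife [(0.84, [373.6, 201.1]), (0.78, [397.7, 186.2]), (0.6, [250.5, 338.2])]
```

View pics/w21.png

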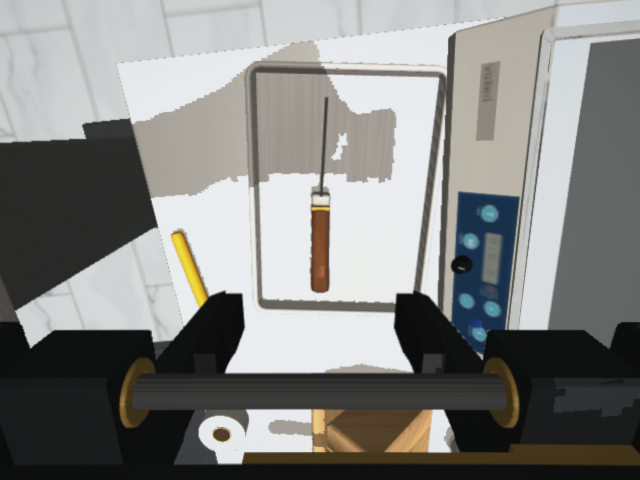

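View pics/s21.png

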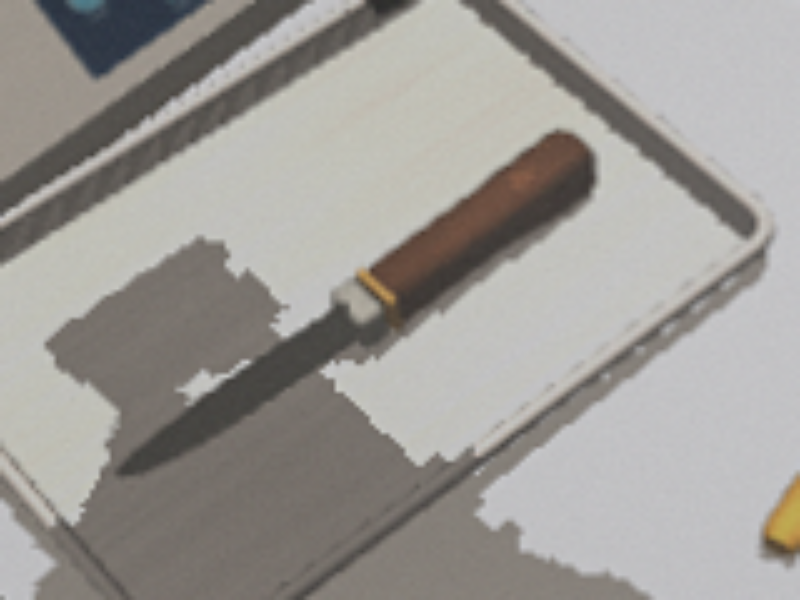

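```bash
python3 - <<'E'
from h import *
sc=lambda x,y:((180+x/5,270+y*130/600),'scene')
tip=tri([((326,98),'wrist'),sc(120,472)]);bol=tri([((321,192),'wrist'),sc(345,288)]);but=tri([((320,288),'wrist'),sc(578,140)])
g=tri([((319.1,247),'wrist'),((277.8,319.4),'scene')])
for n,P in(('tip',tip),('bolster top front',bol),('butt top',but),('grip net',g)):
    d=P-C;print(n,P.round(4),'tray',(d@ex).round(3),(d@ey).round(3))
for t in('marker','label_roll','salt','cup_blue'):
    print(t,[(round(x['score'],2),np.round(onz(x['pixel'],'top',0),3)[:2]) for x in spot_point(t,'top')][:2])
st()
E
```

```text
tip [0.5911 0.1172 0.0144] tray -0.012 0.102
bolster top front [0.5753 0.0258 0.0417] tray -0.018 0.01
butt top [ 0.5628 -0.0837  0.0299] tray -0.019 -0.1
grip net [ 0.5666 -0.0387  0.0162] tray -0.02 -0.055
marker [(0.6, array([ 0.424, -0.065]))]
label_roll [(0.59, array([ 0.411, -0.28 ]))]
salt [(0.91, array([ 0.734, -0.353]))]
cup_blue [(0.95, array([ 0.764, -0.229]))]
t 24.12 pos [0.5733 0.0099 0.2608] F [-0.78 -0.06  0.57] open 0.803 q7 -0.54 yawM [ 0.994 -0.108 -0.006]
```

```bash
python3 - <<'E'
from h import *
print(finish_job());st()
E
```

```text
the job is handed in; nothing more can be done
None
the job is handed in; nothing more can be done
```

I rocked all three handles left then right, found the left knife loose, drew it out, and laid it in the tray. The job is handed in at about 24 s of simulated time; `finish_job` gave no verdict.

- **Rocking:** The left handle swung about 19 mm at the pads, with next to no force until it stopped at each end. The middle and right handles stiffened within about 2 mm, at 5–6 N on both sides, so both are sound.
- **Laying down:** I lowered the knife until its tip touched the tray floor, let it pivot in the pads until nearly level, and opened the jaws with the TCP about 20 mm above the table.
- **Knife position:** In the last pictures the knife lies still near the tray's centre line, resting on its edge. The middle of the handle is at about (-0.02, -0.055) m in the tray frame and 16 mm up. The tip is at about (-0.01, 0.10) m and 14 mm up.
- **Everything else:** The two sound knives look still seated, and the open gripper hangs clear above the tray.

Some of the last checks were weak or disagreed:

- **Blade tilt:** My bolster height came out about 15 mm higher than the knife's geometry allows. I think that is a pixel-picking mismatch, so I judged the tilt from the knife's shape instead: under about 8°, since both ends rest on the floor.
- **Bystanders:** The networks placed them up to about 11 mm from the first readings. I put that down to detection noise and an arm partly hiding the marker, since I saw no sign of touching any of them.

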